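# Scoop the reference disc against the backstop and load it into the spectrometer's nest

## Robot

A 7-joint arm with a two-finger parallel gripper is mounted at the origin on the work surface. World frame = base frame: x ahead of the robot, y to its left, z up, the work surface at z = 0. Lengths are in m, angles in rad, forces in N, time in s.
With the tool pointing down it reaches from about 0.425 to 1.025 m from the base axis. Payload 9.4 kg.
Tool frame: the origin (TCP) lies between the finger pads; the fingertips stand 11 mm ahead of it and the grasp point (between the pads) lies 8 mm behind it; z points along the fingers, y is the line along which they close (so a half turn about z gives the same grasp; the last joint's range is limited). The gripper opens to 85 mm and grips with 20 to 120 N. Pads are 22 mm wide; open, the fingers measure 114 mm over their backs; the gripper's body (76 mm by 85 mm) begins 54 mm behind the grasp point. The pads swing forward as they close: fully open they stand 13 mm farther back than shut.
Start: joints at [1.084, 0.599, -0.003, 1.599, 0.002, 0.943, -0.08], TCP at [0.289, -0.665, 0.242] pointing down, gripper open.
Joint ranges: [-2.57, 2.57], [-0.35, 1.97], [-1.29, 1.29], [0.11, 2.56], [-1.05, 4.19], [0.11, 1.86], [-2.63, 2.63]. Speed limits (rad/s): [2.22, 2.22, 3.01, 3.01, 3.14, 3.14, 3.14].

## Interface

Orientations are given as a unit quaternion [w, x, y, z].
In Python, from bench import robot gives the robot as it stands.
- The arm moves only by the tool arm_command, never from a script. Its argument "moves" is one flat list of numbers, 7 for each row, row after row: the shift along the tool's x, y, z normalised to -1 to 1, where 1 is 0.03 m, then the turn, a rotation vector about the tool's x, y, z normalised to -1 to 1, where 1 is 60 degrees, then the opening, from 0 (shut) to 1 (fully open). In form: [x, y, z, rx, ry, rz, claw, x, y, z, rx, ry, rz, claw, ...]. A call has 1 to 10 rows; each row shifts and turns the commanded pose from where the row before left it, along the tool's axes as they then stand; what a row does not reach is not made up. A row lasts 1/12 s, in which the tool goes at most 41.7 mm and 7.16 degrees, less where a joint would pass 70% of its speed; a pose out of reach is approached as far as the arm can. A call with a number of a shift or a turn outside -1 to 1 is refused whole. A call with a gripper value outside its range is refused whole. The fingers move at their own pace and stop on an object; "grip_force" is the grip in N (left out, the last holds). Time passes only in rows, so rows that do not move let the fingers close. It gives the time, the measured TCP pose, the force, the opening and the grip force at its end, in the units of the state.
- robot.get_obs(): the state, without advancing time (a new reading comes with each control period).
- robot.grab_frame(name): name is "scene" or "top" or "wrist"; returns (picture, depth): 400x640x3 uint8, red, green, blue; 400x640 float32, m along the optical axis (not along the pixel's ray), 0 where there is no reading.
- robot.camera_params(name): a dict with "intrinsics" (3x3 intrinsics, pixels), "world_to_cam" (4x4, takes a point from world to camera coordinates). Camera axes: x right, y down, z forward; pixel columns grow to the right and rows downward; lengths in m; the calibration is good to about 2 mm. A picture is of the moment at which its call begins: read the wrist's pose just before it. camera_params takes no time and is no camera call; for the wrist camera it gives the pose at the moment of the call.
- robot.job_done(): hands the job in; it is judged then, once.
The state is a dict: "time_s": time; "q": joint angles; "qd": joint speeds; "effort": joint torques, N m; "eef_pos": TCP position; "orientation": TCP orientation; "force": force on the tool from outside, world axes, zero at the start; "torque": the same for the moment, N m; "opening": finger opening in m; "finger_force": force on a finger pad.
Only numpy, scipy, OpenCV 4.12 (cv2) and the standard library are available. Lean on these libraries where they do the work, as an engineer would, in place of code of your own. Each camera call takes 0.05 s, during which the arm holds its last target. There are 200 camera calls.

## Task

The polished reference disc must not be touched by the gripper: take the flat scoop by its handle, run it under the disc by pushing it against the fixed aluminium backstop, and lift the disc clear of the bench in the scoop. Carry it to the blue sample nest and, with the scoop low over the nest's orange sill and without letting the disc drop from a height, tip it off so that it lies flat and white side up, fully seated in the round cavity; nudge it home with the nose of the scoop if need be. Finally lay the scoop flat back on its black mat and let go, leaving the jar, the white case and the screwdriver where they are.

Things in the scene. Friction and masses are not known exactly. Their poses are not given: they have to be found in the camera images.
- scoop: loose steel flat scoop, 250 g, with upright black handle. Origin: underside, middle of pan; x to the open nose, z up. Floor 100 x 86 mm (x -50 to 50), 3 mm thick, sloping over the last 30 mm to a 1.5 mm lip. Side walls 15 mm high, inner width 80 mm, x -50 to 26; back wall 20 mm high at x -42 to -38. The disc fits in it. Starts on the mat, nose roughly along the mat's +x
- scoop_grip (a point): grip point inside the scoop's handle, 58 mm behind the scoop's origin, 70 mm above its underside. The handle is a block 32 mm long (along the scoop's x), 22 mm thick (along y), from 20 to 105 mm above the underside; grip it across its two y faces, at any pitch
- scoop_lip (a point): middle of the scoop's front lip, at its underside, 50 mm ahead of the scoop's origin
- mat: fixed black rubber mat 170 x 120 x 3 mm in the middle of the work, where the scoop starts and must end; origin at the middle of its underside on the bench, x along its 170 mm side, away from the robot
- disc: loose round blue metal disc with a 50 mm white inlay on top; diameter 70, 12 mm thick, lower edge chamfered 4 mm at 45 degrees, about 120 g. Starts flat on the bench, its edge 15 to 45 mm in front of the backstop. Polished: friction 0.24 to 0.36, so it slides off the scoop tilted nose down more than about 20 degrees (35 to 40 is brisk). Origin: centre of underside, z up through the white face
- backstop: fixed aluminium rail on the bench, 180 mm long, 25 mm high, 14 mm thick. Origin: foot of the middle of its flat front face, the face towards the robot. x points away from the robot (into the rail), y runs along the face; push the disc in +x. It stands left or right of the mat, the nest on the other side
- nest: fixed blue sample nest on a grey plate 115 x 130 x 3 mm. Origin: on the bench under the cavity's centre. A C-shaped fence, inner radius 38 mm, 14 mm high above the plate, encloses the +x side and both y sides; open to -x (the robot's side), flaring from half width 40 mm at x -10 to 54 at x -33. Across the opening an orange sill 50 mm long, x -44 to -38, top 7 mm above the bench
- nest_seat (a point): centre of the nest's cavity floor, top of the plate, 3 mm above the bench; axes as the nest. The seated disc's underside centre lies here (cavity 76 mm, disc 70 mm)
- jar: bystander: amber jar, 54 mm diameter, 60 mm high, beyond the work; origin at its base
- case: bystander: white plastic case 90 x 65 x 35 mm, on the left; origin at its base
- driver: bystander: screwdriver with a red handle, 170 mm long, on the right; origin under it
There are look-alikes about, which are no part of the job. Of the things shaped like the scoop, the steel one is meant.

How it is judged:
By the outcome, as a careful person would: the job done as asked, in the order asked, and still so for the second after the job is handed in, with the robot touching nothing.
It also fails if it takes over 72 s, if anything falls off the work surface, if the arm or the gripper's body presses on something with over 40 N, if the wrist force passes 120 N, or if a joint passes its speed limit or range.

## Working session

There is one attempt and no reset: what is moved stays moved. The work goes in short steps, Python scripts to look and compute and a tool call to move; the robot and the scene stay as the last step left them, time stands still between calls to the robot, and variables do not carry over. Pictures are saved under pics/ and viewed, at most 10 in all, crops included, and the job is handed in when it is done.

Besides the shell and the picture viewer there is one more tool, called after "Call:" as name(argument=value, ...) on one line, values as JSON. arm_command: Moves the arm, as the interface text tells. Scaled input: -1 to 1 covers 0.03 m each way for a shift and 60 degrees each way for a turn. Its arguments: {"type":"object","properties":{"moves":{"type":"array","items":{"type":"number","minimum":-1,"maximum":1}},"grip_force":{"type":"number"}},"required":["moves"]}

```bash
ls; mkdir -p pics; cat > h.py <<'E'
import numpy as np, cv2
from scipy.spatial.transform import Rotation as R
from bench import robot
def grab(n):
    C=robot.camera_params(n); p,d=robot.grab_frame(n)
    return p,d,np.array(C["intrinsics"]),np.array(C["world_to_cam"])
def cloud(d,K,W):
    v,u=np.indices(d.shape); P=np.stack([(u-K[0,2])/K[0,0]*d,(v-K[1,2])/K[1,1]*d,d],-1)
    T=np.linalg.inv(W); X=P@T[:3,:3].T+T[:3,3]; X[d<=0]=np.nan; return X
def rot(o): return R.from_quat([o[1],o[2],o[3],o[0]])
E
python3 - <<'E'
from h import *
o=robot.get_obs(); print(o['time_s'],o['eef_pos'],o['orientation'],o['opening'])
for n in ("scene","top"):
    p,d,K,W=grab(n); np.savez(f"{n}0.npz",p=p,d=d,K=K,W=W); cv2.imwrite(f"pics/{n}0.png",p[...,::-1]); print(n,K.round(1).tolist(),W.round(3).tolist())
E
```

```text
pics
0.0 [ 0.28863827 -0.66455304  0.24138449] [-7.73232709e-04  9.79073393e-01  2.03505833e-01 -2.61648299e-04] 0.08506656568054755
scene [[391.8, 0.0, 318.1], [0.0, 391.8, 199.7], [0.0, 0.0, 1.0]] [[-0.797, 0.604, -0.012, 0.48], [0.366, 0.467, -0.805, -0.144], [-0.481, -0.646, -0.593, 1.46], [0.0, 0.0, 0.0, 1.0]]
top [[463.2, 0.0, 320.7], [0.0, 463.2, 201.0], [0.0, 0.0, 1.0]] [[-0.095, -0.996, 0.0, 0.027], [-0.972, 0.092, -0.215, 0.577], [0.214, -0.021, -0.977, 1.389], [0.0, 0.0, 0.0, 1.0]]
```

View pics/top0.png

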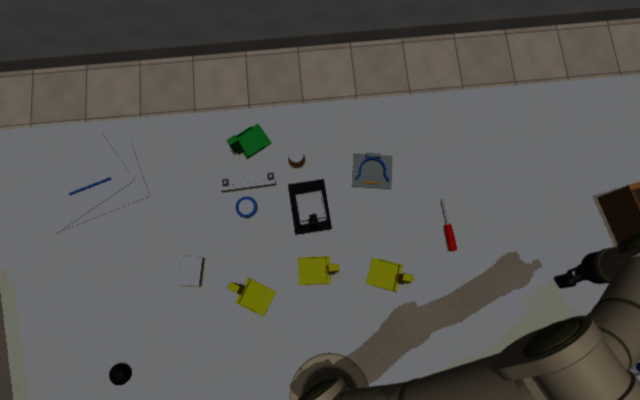

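View pics/scene0.png

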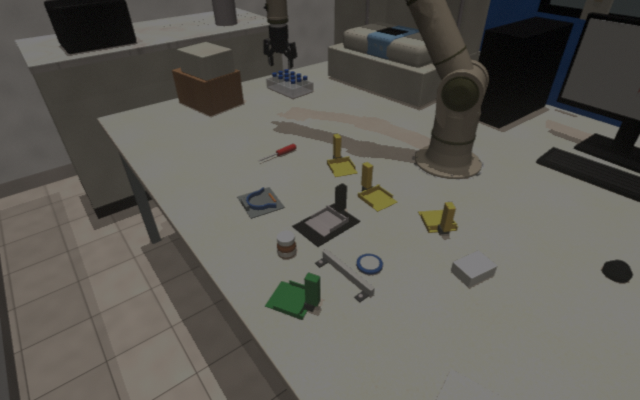

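The top view shows the steel scoop on the black mat at about (310,207), its handle at (313,218). The disc is at (246,207), the rail at (248,184) and the nest at (372,170). The scene view agrees. The green and yellow scoops are look-alikes.

```bash
python3 - <<'E'
from h import *
for n in ("top","scene"):
    z=np.load(n+"0.npz"); X=cloud(z['d'],z['K'],z['W']); p=z['p']; 
    hsv=cv2.cvtColor(p,cv2.COLOR_RGB2HSV)
    pts=dict(top=dict(disc=(246,207),rail=(248,184),nest=(372,170),handle=(313,218),pan=(310,200),mat=(325,215),jar=(297,158),green=(255,138),y1=(314,270),y2=(384,274)),
     scene=dict(disc=(369,264),rail=(345,272),nest=(262,203),handle=(341,192),pan=(325,222),jar=(287,242)))[n]
    print(n,{k:X[v[1],v[0]].round(3).tolist() for k,v in pts.items()})
    # blue
    m=(hsv[...,0]>100)&(hsv[...,0]<125)&(hsv[...,1]>110)&(X[...,0]>.4)&(X[...,0]<1.1)&(abs(X[...,1])<.45)
    nc,l,s,c=cv2.connectedComponentsWithStats(m.astype('uint8'))
    for i in range(1,nc):
        if s[i,4]>15: print('blue',s[i].tolist(),np.nanmean(X[l==i],0).round(4).tolist(),np.nanmin(X[l==i],0).round(3).tolist(),np.nanmax(X[l==i],0).round(3).tolist())
    m=(X[...,2]>.03)&(X[...,0]>.4)&(X[...,0]<1.1)&(abs(X[...,1])<.4)&(p.max(-1)<70)
    nc,l,s,c=cv2.connectedComponentsWithStats(m.astype('uint8'))
    for i in range(1,nc):
        if s[i,4]>10: print('dark tall',s[i].tolist(),np.nanmean(X[l==i],0).round(4).tolist(),np.nanmin(X[l==i],0).round(3).tolist(),np.nanmax(X[l==i],0).round(3).tolist())
    m=(p.max(-1)<45)&(X[...,2]<.012)&(X[...,0]>.45)&(X[...,0]<1.1)&(abs(X[...,1])<.35)
    nc,l,s,c=cv2.connectedComponentsWithStats(m.astype('uint8'))
    for i in range(1,nc):
        if s[i,4]>100:
            q=X[l==i]; r=cv2.minAreaRect((q[:,:2]*1000).astype('float32')); print('mat',s[i].tolist(),r,np.nanmedian(q,0).round(4).tolist())
E
```

```text
top {'disc': [0.59, 0.213, 0.018], 'rail': [0.663, 0.2, 0.029], 'nest': [0.68, -0.21, -0.002], 'handle': [0.516, 0.001, 0.111], 'pan': [0.596, 0.005, 0.006], 'mat': [0.539, -0.039, 0.019], 'jar': [0.725, 0.034, 0.06], 'green': [0.829, 0.171, -0.001], 'y1': [0.369, 0.013, 0.005], 'y2': [0.336, -0.206, 0.004]}
blue [356, 157, 33, 24, 147] [0.6898, -0.211, 0.0137] [0.638, -0.256, -0.004] [0.727, -0.152, 0.023]
blue [236, 197, 21, 21, 151] [0.5908, 0.2131, 0.0117] [0.56, 0.18, 0.001] [0.626, 0.246, 0.02]
dark tall [229, 137, 13, 15, 93] [0.7833, 0.227, 0.0699] [0.775, 0.213, 0.031] [0.798, 0.246, 0.104]
dark tall [289, 156, 15, 10, 37] [0.7198, 0.0363, 0.038] [0.709, 0.014, 0.03] [0.735, 0.061, 0.053]
dark tall [309, 214, 9, 14, 100] [0.5111, 0.0005, 0.0958] [0.499, -0.011, 0.033] [0.53, 0.012, 0.113]
mat [289, 180, 43, 55, 937] ((576.6776733398438, 8.778694152832031), (169.3124237060547, 118.11750793457031), 3.5290281772613525) [0.5907, 0.0189, 0.0031]
scene {'disc': [0.602, 0.219, 0.012], 'rail': [0.67, 0.203, 0.013], 'nest': [0.681, -0.195, 0.004], 'handle': [0.526, 0.011, 0.094], 'pan': [0.583, 0.009, 0.008], 'jar': [0.75, 0.061, 0.06]}
blue [357, 257, 25, 16, 79] [0.6089, 0.2268, 0.0121] [0.569, 0.185, 0.009] [0.631, 0.249, 0.016]
dark tall [335, 184, 12, 27, 270] [0.5245, 0.0069, 0.0742] [0.505, -0.009, 0.03] [0.535, 0.015, 0.109]
dark tall [278, 241, 18, 11, 93] [0.7486, 0.0547, 0.0366] [0.723, 0.031, 0.03] [0.767, 0.065, 0.051]
dark tall [305, 279, 15, 25, 324] [0.7999, 0.2396, 0.0677] [0.784, 0.221, 0.031] [0.811, 0.251, 0.105]
mat [293, 213, 66, 33, 557] ((581.4718017578125, 11.536640167236328), (168.11122131347656, 116.22708129882812), 3.9852468967437744) [0.6332, 0.0441, 0.0032]
```

```bash
cat >> h.py <<'E'
def tool(yaw,pitch=0):  # tool down; tool x along yaw; pitch>0 = nose of held scoop down (deg)
    return R.from_euler('z',yaw,degrees=True)*R.from_euler('y',pitch,degrees=True)*R.from_euler('x',180,degrees=True)
def plan(p0,R0,p1,R1,n,g):
    "straight line from commanded pose to target in n rows, as interface numbers"
    p=np.array(p0,float); Rc=R0; p1=np.array(p1,float); rows=[]
    for k in range(n):
        s=Rc.inv().apply(p1-p)/(n-k)/.03; w=(Rc.inv()*R1).as_rotvec()/(n-k)/(np.pi/3)
        s=s.round(3); w=w.round(4); rows.append([*s.tolist(),*w.tolist(),g])
        p=p+Rc.apply(s*.03); Rc=Rc*R.from_rotvec(w*np.pi/3)
    for i in range(0,n,10): print(str(sum(rows[i:i+10],[])).replace(' ',''))
    print('end',p.round(4),'max',np.abs(rows)[:,:6].max().round(2), np.linalg.norm(np.array(rows)[:,3:6],axis=1).max()*60)
    return p,Rc
def now():
    o=robot.get_obs(); return o['eef_pos'],rot(o['orientation'])
E
python3 - <<'E'
from h import *
p,r=now(); plan(p,r,[.56,-.22,.34],tool(0),20,1)
E
```

```text
[0.71,-0.5,-0.164,-0.0001,0.0,0.0196,1,0.7,-0.514,-0.164,-0.0001,0.0,0.0196,1,0.689,-0.528,-0.164,-0.0001,0.0,0.0196,1,0.678,-0.542,-0.164,-0.0001,0.0,0.0196,1,0.667,-0.556,-0.164,-0.0001,0.0,0.0196,1,0.655,-0.57,-0.164,-0.0001,0.0,0.0196,1,0.643,-0.583,-0.164,-0.0,0.0,0.0196,1,0.631,-0.596,-0.164,-0.0001,0.0,0.0196,1,0.619,-0.609,-0.164,-0.0,0.0,0.0195,1,0.606,-0.621,-0.164,-0.0001,0.0,0.0196,1]
[0.593,-0.634,-0.164,-0.0,0.0,0.0195,1,0.58,-0.646,-0.164,-0.0001,0.0,0.0196,1,0.567,-0.657,-0.164,-0.0,0.0,0.0195,1,0.553,-0.669,-0.164,-0.0001,0.0001,0.0196,1,0.54,-0.68,-0.164,-0.0,0.0,0.0195,1,0.525,-0.691,-0.164,-0.0001,0.0001,0.0196,1,0.511,-0.702,-0.164,-0.0,0.0,0.0195,1,0.497,-0.712,-0.164,-0.0001,0.0001,0.0196,1,0.482,-0.722,-0.164,-0.0,0.0,0.0195,1,0.468,-0.731,-0.164,-0.0001,0.0001,0.0196,1]
end [ 0.56 -0.22  0.34] max 0.73 1.1760306118464774
```

Call:
arm_command(moves=[0.71,-0.5,-0.16,0,0,0.02,1,0.7,-0.51,-0.16,0,0,0.02,1,0.69,-0.53,-0.16,0,0,0.02,1,0.68,-0.54,-0.16,0,0,0.02,1,0.67,-0.56,-0.16,0,0,0.02,1,0.66,-0.57,-0.16,0,0,0.02,1,0.64,-0.58,-0.16,0,0,0.02,1,0.63,-0.6,-0.16,0,0,0.02,1,0.62,-0.61,-0.16,0,0,0.02,1,0.61,-0.62,-0.16,0,0,0.02,1])

```text
time_s: 0.93
eef_pos: [0.4256, -0.4415, 0.2902]
orientation: [-0.0, 0.995, 0.1, -0.0]
force: [-0.4, -0.5, -0.0]
opening: 0.085
finger_force: 0.0
```

Call:
arm_command(moves=[0.59,-0.63,-0.16,0,0,0.02,1,0.58,-0.65,-0.16,0,0,0.02,1,0.57,-0.66,-0.16,0,0,0.02,1,0.55,-0.67,-0.16,0,0,0.02,1,0.54,-0.68,-0.16,0,0,0.02,1,0.53,-0.69,-0.16,0,0,0.02,1,0.51,-0.7,-0.16,0,0,0.02,1,0.5,-0.71,-0.16,0,0,0.02,1,0.48,-0.72,-0.16,0,0,0.02,1,0.47,-0.73,-0.16,0,0,0.02,1])

```text
time_s: 1.77
eef_pos: [0.5628, -0.2202, 0.3382]
orientation: [-0.0, 1.0, -0.005, -0.0]
force: [0.5, -0.6, 0.4]
opening: 0.0853
finger_force: 0.0
```

```bash
python3 - <<'E'
from h import *
p,d,K,W=grab("wrist"); np.savez("w1.npz",p=p,d=d,K=K,W=W); cv2.imwrite("pics/w1.png",p[...,::-1])
o=robot.get_obs(); print(o['time_s'],o['eef_pos'],np.linalg.inv(W).round(3).tolist(),K[0,0])
print(rot(o['orientation']).as_matrix().round(3).tolist())
q,r=now(); plan(q,r,[.5,.11,.36],tool(0),12,1)
E
```

```text
1.8167 [ 0.56637464 -0.21455588  0.33903089] [[-0.01, -0.956, -0.294, 0.637], [-1.0, 0.009, 0.004, -0.221], [-0.001, 0.294, -0.956, 0.469], [0.0, 0.0, 0.0, 1.0]] 299.2700016711337
[[1.0, -0.005, 0.002], [-0.005, -1.0, 0.003], [0.002, -0.003, -1.0]]
[-0.189,-0.901,-0.056,-0.0002,-0.0002,-0.0004,1,-0.189,-0.901,-0.056,-0.0002,-0.0002,-0.0004,1,-0.188,-0.901,-0.056,-0.0002,-0.0002,-0.0004,1,-0.188,-0.901,-0.057,-0.0002,-0.0002,-0.0004,1,-0.188,-0.901,-0.057,-0.0002,-0.0002,-0.0005,1,-0.187,-0.901,-0.057,-0.0002,-0.0002,-0.0004,1,-0.187,-0.901,-0.057,-0.0003,-0.0002,-0.0005,1,-0.186,-0.901,-0.057,-0.0002,-0.0002,-0.0004,1,-0.186,-0.901,-0.057,-0.0003,-0.0001,-0.0005,1,-0.186,-0.901,-0.058,-0.0002,-0.0002,-0.0004,1]
[-0.185,-0.901,-0.058,-0.0003,-0.0001,-0.0005,1,-0.185,-0.902,-0.058,-0.0002,-0.0002,-0.0004,1]
end [0.5  0.11 0.36] max 0.9 0.03698648401781386
```

View pics/w1.png

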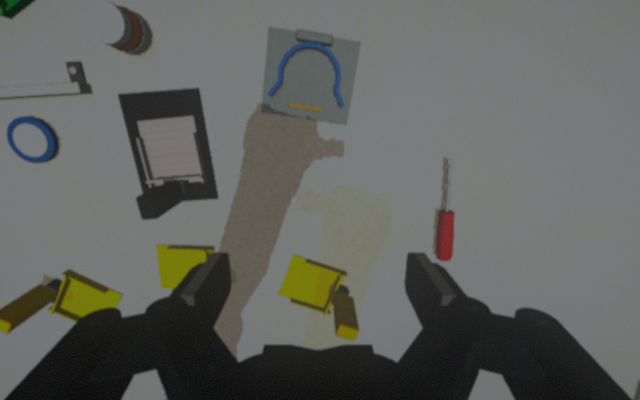

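The wrist view shows the nest at about (311,78) with the sill at (305,107), mat and scoop at (168,145), and the disc at (33,140). Next I move over the scoop and disc for a second view.

Call:
arm_command(moves=[-0.19,-0.95,-0.06,0,0,0,1,-0.19,-0.95,-0.06,0,0,0,1,-0.19,-0.95,-0.06,0,0,0,1,-0.19,-0.95,-0.06,0,0,0,1,-0.19,-0.95,-0.06,0,0,0,1,-0.19,-0.95,-0.06,0,0,0,1,-0.19,-0.95,-0.06,0,0,0,1,-0.19,-0.9,-0.06,0,0,0,1,-0.19,-0.5,-0.06,0,0,0,1,0,0,0,0,0,0,1])

```text
time_s: 2.65
eef_pos: [0.5123, 0.0243, 0.3546]
orientation: [-0.001, 1.0, -0.002, -0.0]
force: [-0.3, -0.3, -0.2]
opening: 0.0856
finger_force: 0.0
```

Call:
arm_command(moves=[0,0,0,0,0,0,1,0,0,0,0,0,0,1])

```text
time_s: 2.82
eef_pos: [0.5134, 0.0196, 0.3543]
orientation: [0.0, 1.0, -0.005, -0.0]
force: [-0.1, 0.1, 0.1]
opening: 0.0851
finger_force: 0.0
```

```bash
python3 - <<'E'
from h import *
p,d,K,W=grab("wrist"); np.savez("w2.npz",p=p,d=d,K=K,W=W); cv2.imwrite("pics/w2.png",cv2.convertScaleAbs(p[...,::-1],alpha=1.3))
o=robot.get_obs(); print(o['time_s'],o['eef_pos'])
E
```

```text
2.8667 [0.51349238 0.01923671 0.35425068]
```

View pics/w2.png

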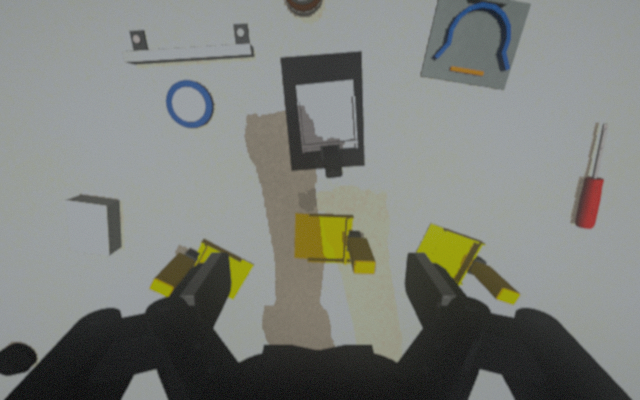

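The view at (640x400) shows everything: rail at (190,52), disc at (189,104), mat at (325,110) with the scoop handle at (333,160), nest at (477,42) with its sill at (466,71).

```bash
cat >> h.py <<'E'
def onplane(uv,K,W,z):
    uv=np.asarray(uv,float).reshape(-1,2); T=np.linalg.inv(W)
    r=np.c_[(uv-K[:2,2])/[K[0,0],K[1,1]],np.ones(len(uv))]@T[:3,:3].T
    return T[:3,3]+r*((z-T[2,3])/r[:,2])[:,None]
def proj(P,K,W):
    c=np.atleast_2d(P)@W[:3,:3].T+W[:3,3]; return c[:,:2]/c[:,2:]*K[0,0]+K[:2,2]
E
cat > m.py <<'E'
from h import *
def load(f): z=np.load(f); return z['p'],z['d'],z['K'],z['W']
def circ(P):
    A=np.c_[2*P[:,:2],np.ones(len(P))]; s=np.linalg.lstsq(A,(P[:,:2]**2).sum(1),rcond=None)[0]; return s[:2],np.sqrt(s[2]+s[:2]@s[:2])
def comps(m,mn):
    nc,l,s,c=cv2.connectedComponentsWithStats(m.astype('uint8')); return [l==i for i in range(1,nc) if s[i,4]>=mn]
def rect(m,K,W,z):
    c=max(cv2.findContours(m.astype('uint8'),0,cv2.CHAIN_APPROX_NONE)[0],key=len)
    P=onplane(c.reshape(-1,2),K,W,z); return cv2.minAreaRect((P[:,:2]*1000).astype('float32'))
for f in ("w2.npz","w1.npz","top0.npz"):
    p,d,K,W=load(f); X=cloud(d,K,W); hsv=cv2.cvtColor(p,cv2.COLOR_RGB2HSV); H,S,V=cv2.split(hsv); print(f)
    reg=(X[...,0]>.42)&(X[...,0]<.85)&(X[...,1]<.33)&(X[...,1]>-.31)
    bl=(H>98)&(H<128)&(S>110)&reg
    for m in comps(bl,60):
        c=max(cv2.findContours(m.astype('uint8'),0,cv2.CHAIN_APPROX_NONE)[0],key=len).reshape(-1,2)
        P=onplane(c,K,W,.012); ctr,r=circ(P)
        print(' blue',ctr.round(4),r.round(4),'z',np.nanmedian(X[m],0)[2].round(4))
    for m in comps((H>8)&(H<20)&(S>150)&reg,12):
        print(' orange',rect(m,K,W,.007),np.nanmedian(X[m],0).round(4))
    dk=(V<(60 if f!='top0.npz' else 40))&reg&(abs(X[...,1])<.1)&(X[...,2]<.02)&(X[...,0]<.7)
    ms=comps(dk,200)
    if ms:
        m=max(ms,key=np.sum); print(' mat',rect(m,K,W,.003),'z',np.nanmedian(X[m],0)[2].round(4))
        # hull interior bright = scoop
        c=max(cv2.findContours(m.astype('uint8'),0,cv2.CHAIN_APPROX_NONE)[0],key=len); h=np.zeros(m.shape,'uint8'); cv2.fillPoly(h,[cv2.convexHull(c)],1)
        h=cv2.erode(h,np.ones((3,3))); b=comps((h>0)&(V>80),50)
        if b: b=max(b,key=np.sum); print(' scoop pan',rect(b,K,W,.006),np.nanmedian(X[b],0).round(4))
    hd=(X[...,2]>.06)&(X[...,0]>.45)&(X[...,0]<.6)&(abs(X[...,1])<.06); 
    if hd.sum(): q=X[hd]; t=q[q[:,2]>np.percentile(q[:,2],60)-.01]; print(' handle',np.nanmean(q,0).round(4),q.min(0).round(4),q.max(0).round(4))
    rl=(X[...,2]>.017)&(X[...,0]>.62)&(X[...,0]<.71)&(X[...,1]>.08)&(X[...,1]<.32)
    if rl.sum()>50: q=X[rl]; print(' rail',cv2.minAreaRect((q[:,:2]*1000).astype('float32')),np.median(q[:,2]).round(4))
    pl=(S<60)&(V>50)&reg&(X[...,0]>.6)&(X[...,1]<-.11)
    print(' bench V',np.median(V[reg]))
E
python3 m.py
```

```text
w2.npz
 blue [ 0.6722 -0.2088] 0.0472 z 0.016
 blue [0.5957 0.2121] 0.0327 z 0.0115
 orange ((638.8209228515625, -201.8404541015625), (47.245113372802734, 4.394746780395508), 80.89532470703125) [ 0.6384 -0.2023  0.0061]
 mat ((578.9596557617188, 8.707195281982422), (167.6709747314453, 117.3395767211914), 3.497471332550049) z 0.0023
 scoop pan ((575.060791015625, 3.6651992797851562), (101.34971618652344, 88.73712158203125), 4.961914539337158) [0.5833 0.001  0.0051]
 handle [ 0.5242 -0.0053  0.4145] [ 0.4998 -0.0556  0.0607] [0.5348 0.06   0.4415]
 rail ((664.6181640625, 201.7889404296875), (14.340806007385254, 180.33497619628906), 2.691415786743164) 0.0244
 bench V 106.0
w1.npz
 blue [ 0.6725 -0.2078] 0.0467 z 0.0162
 blue [0.5959 0.2107] 0.0336 z 0.0116
 mat ((579.5985717773438, 7.871112823486328), (166.4781494140625, 118.50006103515625), 3.3979389667510986) z 0.0026
 scoop pan ((573.8317260742188, 8.78753662109375), (105.66799926757812, 93.22096252441406), 2.445888042449951) [0.5805 0.0066 0.0054]
 handle [ 0.5211 -0.0058  0.0938] [ 0.5024 -0.0131  0.0603] [0.5352 0.0105 0.1094]
 ra
[... 256 characters left out ...]
49219), (13.950441360473633, 43.644371032714844), 3.7230379581451416) [0.7165 0.0365 0.0294]
 orange ((635.2825317382812, -201.46835327148438), (42.647422790527344, 3.395433187484741), 84.58182525634766) [ 0.6362 -0.205   0.0058]
 mat ((576.0967407226562, 8.873428344726562), (167.63018798828125, 117.0306396484375), 3.5343310832977295) z 0.0031
 scoop pan ((577.7980346679688, 5.958591461181641), (86.49347686767578, 84.55279541015625), 4.747410297393799) [0.5789 0.0068 0.006 ]
 handle [5.129e-01 5.000e-04 1.018e-01] [ 0.4994 -0.0106  0.0616] [0.5326 0.0123 0.1134]
 rail ((662.6336669921875, 202.74061584472656), (15.948638916015625, 180.21694946289062), 2.9791417121887207) 0.0243
 bench V 108.0
```

```bash
python3 - <<'E'
import numpy as np,cv2
z=np.load('w2.npz'); p=z['p'][...,::-1]; p=cv2.convertScaleAbs(p,alpha=1.4)
a=cv2.resize(p[10:135,110:260],None,fx=2.6,fy=2.6,interpolation=2); b=cv2.resize(p[45:185,270:375],None,fx=4,fy=4,interpolation=2)[:500]; c=cv2.resize(p[0:100,410:540],None,fx=3,fy=3,interpolation=2)
o=np.zeros((600,800,3),'uint8'); o[:a.shape[0],:a.shape[1]]=a; o[:500,380:800]=b; o[330:600,:380]=c[:270,:380]
cv2.imwrite('pics/crop2.png',o)
E
```

```text
(no output)
```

View pics/crop2.png

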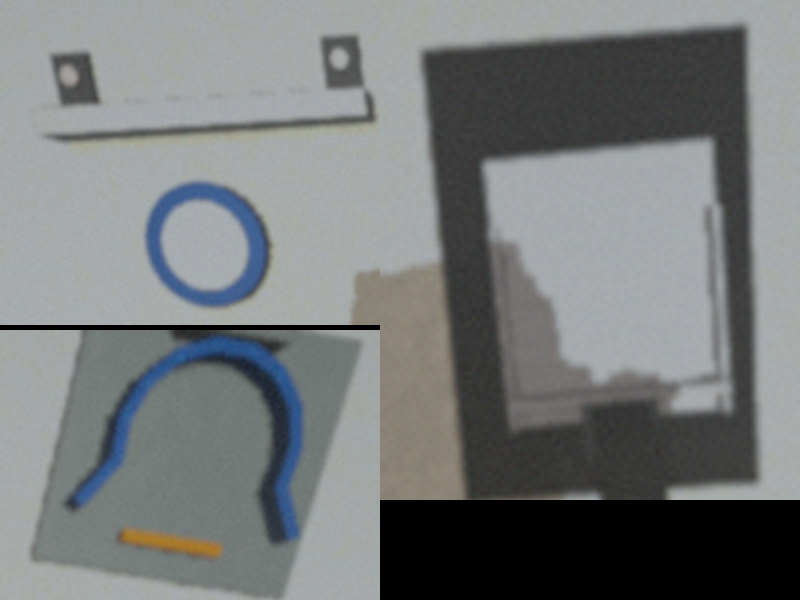

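```bash
python3 - <<'E'
from m import *
E
python3 - <<'E' 
import sys,io,contextlib
with contextlib.redirect_stdout(io.StringIO()):
    from m import *
p,d,K,W=load('w2.npz'); X=cloud(d,K,W)
cr=lambda u,v:(270+(u-380)/4,45+v/4)
N=onplane([cr(482,160),cr(713,138)],K,W,.0045); dn=N[0]-N[1]
print('nose',N.round(4).tolist(),np.linalg.norm(dn),'yaw',np.degrees(np.arctan2(-dn[0],dn[1])),'mid',N.mean(0).round(4))
for n in('w2.npz','w1.npz','top0.npz','scene0.npz'):
    p,d,K,W=load(n); X=cloud(d,K,W)
    m=(X[...,2]>.1)&(X[...,2]<.12)&(X[...,0]>.45)&(X[...,0]<.57)&(abs(X[...,1])<.045); m=cv2.erode(m.astype('uint8'),np.ones((1,1)))>0
    q=X[m]; print(n,'handle top',m.sum(),q.mean(0).round(4),np.percentile(q,[3,97],axis=0).round(4).tolist() if len(q) else 0, cv2.minAreaRect((q[:,:2]*1000).astype('float32')))
    p3=(X[...,2]>.014)&(X[...,0]>.6)&(X[...,0]<.75)&(X[...,1]<-.13)&(X[...,1]>-.3)
    hsv=cv2.cvtColor(p,cv2.COLOR_RGB2HSV); p3&=(hsv[...,0]>98)&(hsv[...,0]<128)&(hsv[...,1]>100)
    q=X[p3]; c0=np.array([.6793,-.2083]); a=np.radians(-9.1); L=(q[:,:2]-c0)@np.array([[np.cos(a),-np.sin(a)],[np.sin(a),np.cos(a)]])
    s=q[L[:,0]>-.003]; print('  fence',len(s),circ(s) if len(s)>20 else '')
E
```

```text
w2.npz
 blue [ 0.6722 -0.2088] 0.0472 z 0.016
 blue [0.5957 0.2121] 0.0327 z 0.0115
 orange ((638.8209228515625, -201.8404541015625), (47.245113372802734, 4.394746780395508), 80.89532470703125) [ 0.6384 -0.2023  0.0061]
 mat ((578.9596557617188, 8.707195281982422), (167.6709747314453, 117.3395767211914), 3.497471332550049) z 0.0023
 scoop pan ((575.060791015625, 3.6651992797851562), (101.34971618652344, 88.73712158203125), 4.961914539337158) [0.5833 0.001  0.0051]
 handle [ 0.5242 -0.0053  0.4145] [ 0.4998 -0.0556  0.0607] [0.5348 0.06   0.4415]
 rail ((664.6181640625, 201.7889404296875), (14.340806007385254, 180.33497619628906), 2.691415786743164) 0.0244
 bench V 106.0
w1.npz
 blue [ 0.6725 -0.2078] 0.0467 z 0.0162
 blue [0.5959 0.2107] 0.0336 z 0.0116
 mat ((579.5985717773438, 7.871112823486328), (166.4781494140625, 118.50006103515625), 3.3979389667510986) z 0.0026
 scoop pan ((573.8317260742188, 8.78753662109375), (105.66799926757812, 93.22096252441406), 2.445888042449951) [0.5805 0.0066 0.0054]
 handle [ 0.5211 -0.0058  0.0938] [ 0.5024 -0.0131  0.0603] [0.5352 0.0105 0.1094]
 ra
[... 1529 characters left out ...]
.387638092041016, 22.462541580200195), 2.5575077533721924)
  fence 457 (array([ 0.68041994, -0.20919369]), np.float64(0.04084781252180397))
top0.npz handle top 75 [0.5155 0.0006 0.1068] [[0.501, -0.01, 0.1022], [0.5303, 0.0106, 0.1125]] ((516.0850830078125, 0.6820201873779297), (32.06220626831055, 21.304630279541016), 5.851017475128174)
  fence 55 (array([ 0.67720144, -0.20736856]), np.float64(0.04138769085801941))
scene0.npz handle top 68 [0.5202 0.0038 0.1058] [[0.5027, -0.008, 0.1009], [0.534, 0.0141, 0.109]] ((517.2945556640625, 3.1691503524780273), (33.886260986328125, 23.30705451965332), 1.6444648504257202)
  fence 23 (array([ 0.68208999, -0.20532077]), np.float64(0.04046101730483625))
```

```bash
python3 - <<'E'
from h import *
print(robot.get_obs()['q'])
T=tool(4.7,-12); tz=T.apply([0,0,1]); G=np.array([.5185,-.0005,.074])
p,r=now(); a=G+tz*.008
p,r=plan(p,r,a-tz*.09,T,8,1); plan(p,r,a,T,6,1)
E
```

```text
[-0.10328888  0.22350436 -0.05554832  1.93261088  0.01535781  0.98626015
 -1.74728303]
[-0.049,0.088,0.834,0.0012,0.025,-0.011,1,-0.072,0.088,0.832,0.0012,0.025,-0.011,1,-0.094,0.089,0.83,0.0012,0.025,-0.011,1,-0.117,0.088,0.827,0.0012,0.025,-0.011,1,-0.14,0.088,0.823,0.0012,0.025,-0.011,1,-0.162,0.087,0.819,0.0013,0.0251,-0.011,1,-0.184,0.087,0.814,0.0012,0.025,-0.011,1,-0.207,0.085,0.809,0.0013,0.0251,-0.011,1]
end [ 0.5015 -0.0019  0.1542] max 0.83 1.64612271717512
[0.0,0.0,0.5,-0.0,-0.0,-0.0,1,0.0,0.0,0.5,-0.0,-0.0,-0.0,1,0.0,0.0,0.5,-0.0,-0.0,-0.0,1,0.0,0.0,0.5,-0.0,-0.0,-0.0,1,0.0,0.0,0.5,-0.0,-0.0,-0.0,1,0.0,0.0,0.5,-0.0,-0.0,-0.0,1]
end [ 5.202e-01 -4.000e-04  6.620e-02] max 0.5 0.0
```

Call:
arm_command(moves=[-0.05,0.09,0.83,0,0.025,-0.011,1,-0.07,0.09,0.83,0,0.025,-0.011,1,-0.09,0.09,0.83,0,0.025,-0.011,1,-0.12,0.09,0.83,0,0.025,-0.011,1,-0.14,0.09,0.82,0,0.025,-0.011,1,-0.16,0.09,0.82,0,0.025,-0.011,1,-0.18,0.09,0.81,0,0.025,-0.011,1,-0.21,0.09,0.81,0,0.025,-0.011,1,0,0,0,0,0,0,1,0,0,0,0,0,0,1])

```text
time_s: 3.7
eef_pos: [0.5009, -0.0031, 0.1539]
orientation: [0.001, 0.994, 0.041, 0.102]
force: [0.1, -0.9, 0.4]
opening: 0.0856
finger_force: 0.0
```

```bash
python3 - <<'E'
from h import *
T=tool(4.7,-12); tz=T.apply([0,0,1]); G=np.array([.5185,-.0005,.074])
p,r=now(); a=G+tz*.008; print(p,(r.inv()*T).as_rotvec(degrees=True)); plan(p,r,a,T,6,1)
E
```

```text
[ 0.50087944 -0.00310676  0.15389607] [0.59476017 0.25392696 0.03755297]
[0.007,-0.012,0.499,0.0017,0.0007,0.0001,1,0.006,-0.011,0.499,0.0016,0.0007,0.0001,1,0.006,-0.01,0.499,0.0017,0.0007,0.0001,1,0.005,-0.009,0.499,0.0016,0.0007,0.0001,1,0.005,-0.008,0.499,0.0017,0.0007,0.0001,1,0.005,-0.007,0.499,0.0016,0.0007,0.0001,1]
end [ 5.202e-01 -3.000e-04  6.620e-02] max 0.5 0.1104717158371318
```

Call:
arm_command(moves=[0.01,-0.01,0.5,0.0015,0,0,1,0.01,-0.01,0.5,0.0015,0,0,1,0.01,-0.01,0.5,0.0015,0,0,1,0,-0.01,0.5,0.0015,0,0,1,0,-0.01,0.5,0.0015,0,0,1,0,-0.01,0.5,0.0015,0,0,1,0,0,0,0,0,0,0,0,0,0,0,0,0,0,0,0,0,0,0,0,0,0,0,0,0,0,0,0], grip_force=100)

```text
time_s: 4.53
eef_pos: [0.5125, -0.0031, 0.1013]
orientation: [0.002, 0.994, 0.041, 0.1]
force: [-0.4, 0.1, 0.5]
opening: 0.0388
finger_force: 0.0
```

Call:
arm_command(moves=[0,0,0,0,0,0,0,0,0,0,0,0,0,0,0,0,0,0,0,0,0,0,0,0,0,0,0,0])

```text
time_s: 4.87
eef_pos: [0.5123, -0.0027, 0.1009]
orientation: [0.002, 0.994, 0.042, 0.1]
force: [-1.0, 1.0, 6.3]
opening: 0.0199
finger_force: 97.6
```

```bash
python3 - <<'E'
from h import *
o=robot.get_obs(); print(o['q'],o['eef_pos'],o['effort'],o['force'],o['opening'],o['torque'])
E
```

```text
[-0.02836864  0.54192791 -0.12327006  2.33741838  0.90150795  0.10648497
 -2.50453582] [ 0.51228975 -0.00268595  0.10094028] [ 2.80704936e-01 -5.34462869e+01  2.80401232e-01 -8.90631258e+00
  1.00875038e-01 -4.35429253e-01  3.03832430e-02] [-0.99702305  1.04002154  6.28772363] 0.019874907525345296 [-0.05270207  0.17285342  0.00475221]
```

Call:
arm_command(moves=[0,0,0,0,0,0,1,0,0,0,0,0,0,1,0,0,0,0,0,0,1,0,0,0,0,0,0,1,0,0,-0.6,0,0,0,1,0,0,-0.7,0,0,0,1,0,0,-0.7,0,0,0,1,0,0,-0.7,0,0,0,1,0,0,0,0,0,0,1,0,0,0,0,0,0,1])

```text
time_s: 5.7
eef_pos: [0.4963, -0.0039, 0.1805]
orientation: [0.002, 0.994, 0.041, 0.1]
force: [-0.8, -0.1, 0.3]
opening: 0.0853
finger_force: 0.0
```

```bash
python3 - <<'E'
from h import *
print(robot.get_obs()['q'])
T=tool(4.7,12); tz=T.apply([0,0,1]); G=np.array([.5185,-.0005,.074])
p,r=now(); a=G+tz*.008; plan(p,r,a-tz*.09,T,8,1)
E
```

```text
[ 0.25911361  0.40562974 -0.49853617  2.29103039  0.67141333  0.36093224
 -2.29042559]
[0.139,-0.008,0.14,0.0014,-0.0489,-0.0,1,0.146,-0.008,0.133,0.0014,-0.0489,-0.0001,1,0.153,-0.007,0.125,0.0013,-0.0489,-0.0,1,0.159,-0.007,0.117,0.0014,-0.0489,-0.0001,1,0.165,-0.007,0.109,0.0013,-0.049,-0.0,1,0.17,-0.007,0.1,0.0014,-0.0489,-0.0001,1,0.175,-0.007,0.092,0.0013,-0.049,-0.0,1,0.18,-0.007,0.083,0.0014,-0.0489,-0.0001,1]
end [0.5355 0.0009 0.1542] max 0.18 2.9410345118682306
```

Call:
arm_command(moves=[0.14,-0.01,0.14,0.0014,-0.049,0,1,0.15,-0.01,0.13,0.0014,-0.049,0,1,0.15,-0.01,0.12,0.0014,-0.049,0,1,0.16,-0.01,0.12,0.0014,-0.049,0,1,0.17,-0.01,0.11,0.0014,-0.049,0,1,0.17,-0.01,0.1,0.0014,-0.049,0,1,0.17,-0.01,0.09,0.0014,-0.049,0,1,0.18,-0.01,0.08,0.0014,-0.049,0,1,0,0,0,0,0,0,1,0,0,0,0,0,0,1])

```text
time_s: 6.53
eef_pos: [0.535, 0.0024, 0.1517]
orientation: [0.004, 0.993, 0.041, -0.106]
force: [-0.5, 0.7, -0.4]
opening: 0.0855
finger_force: 0.0
```

```bash
cat > seeh.py <<'E'
from h import *
p,d,K,W=grab("top"); X=cloud(d,K,W)
p,d,K,W=grab("wrist"); np.savez("w3.npz",p=p,d=d,K=K,W=W); Y=cloud(d,K,W)
for Z in (X,Y):
    m=(Z[...,2]>.1)&(Z[...,2]<.115)&(Z[...,0]>.46)&(Z[...,0]<.57)&(abs(Z[...,1])<.045)
    q=Z[m]; print(m.sum(), cv2.minAreaRect((q[:,:2]*1000).astype('float32')) if len(q) else '')
cv2.imwrite("pics/w3.png",cv2.convertScaleAbs(p[...,::-1],alpha=1.3))
o=robot.get_obs(); print(o['q'],o['eef_pos'])
T=tool(4.7,12); tz=T.apply([0,0,1]); G=np.array([.5185,-.0005,.074])
p,r=now(); a=G+tz*.008; plan(p,r,a,T,6,1)
E
python3 seeh.py
```

```text
74 ((515.8031616210938, -0.7695951461791992), (32.510562896728516, 21.69996452331543), 3.736945629119873)
1427 ((518.263916015625, -2.032620429992676), (32.67226791381836, 21.82693862915039), 6.213252067565918)
[ 0.309252    0.64463796 -0.62829697  1.94724864  0.41497929  0.9136169
 -2.04196134] [0.5342357  0.00223247 0.15286278]
[0.006,0.008,0.491,0.0001,0.0005,0.0003,1,0.006,0.008,0.491,0.0001,0.0005,0.0002,1,0.006,0.008,0.492,0.0001,0.0005,0.0003,1,0.005,0.008,0.491,0.0001,0.0005,0.0002,1,0.005,0.008,0.492,0.0,0.0004,0.0003,1,0.005,0.007,0.491,0.0001,0.0005,0.0002,1]
end [ 0.5168 -0.0006  0.0662] max 0.49 0.03549647869859769
```

View pics/w3.png

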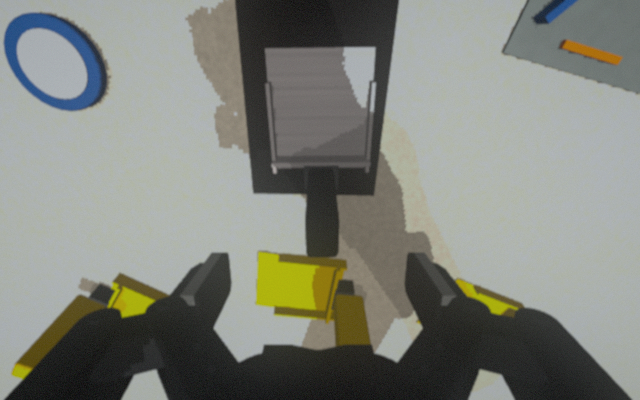

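The wrist view shows the scoop undisturbed on the mat, its handle at (321,210) centred between the fingers. I now descend and grip.

Call:
arm_command(moves=[0.01,0.015,0.49,0,0,0,1,0.01,0.015,0.49,0,0,0,1,0.01,0.015,0.49,0,0,0,1,0,0.015,0.49,0,0,0,1,0,0.015,0.49,0,0,0,1,0,0.015,0.49,0,0,0,1,0,0,0,0,0,0,1,0,0,0,0,0,0,0.3,0,0,0,0,0,0,0,0,0,0,0,0,0,0])

```text
time_s: 7.47
eef_pos: [0.5182, -0.0018, 0.0681]
orientation: [0.004, 0.994, 0.041, -0.105]
force: [0.7, -0.9, 0.4]
opening: 0.0518
finger_force: 0.0
```

Call:
arm_command(moves=[0,0,0,0,0,0,0,0,0,0,0,0,0,0,0,0,0,0,0,0,0,0,0,0,0,0,0,0,0,0,0,0,0,0,0], grip_force=110)

```text
time_s: 7.88
eef_pos: [0.5182, -0.0018, 0.0679]
orientation: [0.004, 0.994, 0.041, -0.105]
force: [-0.2, 0.1, 6.0]
opening: 0.0209
finger_force: 107.2
```

```bash
python3 - <<'E'
from h import *
o=robot.get_obs(); print(o['q'].round(3),o['eef_pos'],o['force'],o['opening'])
p,r=now(); print((r.inv()*tool(4.7,12)).as_rotvec(degrees=True)); tz=r.apply([0,0,1]); print('G',p-tz*.008)
E
```

```text
[ 0.264  0.745 -0.555  2.033  0.519  0.737 -2.129] [ 0.51815139 -0.00179191  0.06788242] [-0.18735322  0.06795223  5.95985531] 0.020909016761567933
[0.00089356 0.09162352 0.05676098]
G [ 0.51982155 -0.00165446  0.07570493]
```

```bash
cat >> h.py <<'E'
def srot(yaw,pitch): return R.from_euler('z',yaw,degrees=True)*R.from_euler('y',pitch,degrees=True)
def setgrip(O,yaw,pitch=0):
    p,r=now(); S=srot(yaw,pitch); np.savez('grip.npz',t=S.inv().apply(p-O),q=(S.inv()*r).as_quat())
def tcp(O,yaw,pitch):
    g=np.load('grip.npz'); S=srot(yaw,pitch); return np.array(O)+S.apply(g['t']), S*R.from_quat(g['q'])
def scoop():
    g=np.load('grip.npz'); p,r=now(); S=r*R.from_quat(g['q']).inv(); O=p-S.apply(g['t']); e=S.as_euler('ZYX',degrees=True); return O,e
def lipO(lip,yaw,pitch): return np.array(lip)-srot(yaw,pitch).apply([.05,0,0])  # origin from lip underside point
RY=2.7; RB=np.array([.6576,.2015,0])
NY=-9.1; NB=np.array([.680,-.2085,0])
def rail(x,y,z): return RB+srot(RY,0).apply([x,y,z])
def nest(x,y,z): return NB+srot(NY,0).apply([x,y,z])
def go(stages,g=0):
    p,r=now()
    for O,yaw,pitch,n in stages: p,r=plan(p,r,*tcp(O,yaw,pitch),n,g)
E
python3 - <<'E'
from h import *
setgrip(np.array([.5763,.0033,.003]),4.7)
O1=lipO(rail(-.112,.0134,.05),RY,0)
go([([.572,.008,.05],4.7,0,4),(O1,RY,0,12)])
E
```

```text
[-0.114,-0.042,-0.376,-0.0,0.0,0.0,0,-0.114,-0.042,-0.376,-0.0,0.0,0.0,0,-0.114,-0.042,-0.376,-0.0,0.0,0.0,0,-0.113,-0.042,-0.377,-0.0,0.0,0.0,0]
end [0.5139 0.0029 0.1149] max 0.38 0.0
[-0.163,-0.575,0.035,0.0006,0.0,0.0027,0,-0.165,-0.574,0.035,0.0006,0.0,0.0027,0,-0.166,-0.574,0.036,0.0006,0.0,0.0027,0,-0.168,-0.574,0.036,0.0006,0.0,0.0027,0,-0.17,-0.573,0.037,0.0006,0.0,0.0027,0,-0.171,-0.572,0.037,0.0006,0.0,0.0027,0,-0.173,-0.572,0.037,0.0006,0.0,0.0027,0,-0.174,-0.572,0.038,0.0006,0.0,0.0027,0,-0.176,-0.571,0.038,0.0005,0.0,0.0027,0,-0.178,-0.57,0.038,0.0006,0.0,0.0028,0]
[-0.179,-0.57,0.039,0.0005,0.0,0.0027,0,-0.181,-0.569,0.038,0.0006,0.0,0.0028,0]
end [0.4369 0.2042 0.1149] max 0.57 0.17181385275931624
```

Call:
arm_command(moves=[-0.11,-0.04,-0.38,0,0,0,0,-0.11,-0.04,-0.38,0,0,0,0,-0.11,-0.04,-0.38,0,0,0,0,-0.11,-0.04,-0.38,0,0,0,0,-0.16,-0.57,0.035,0.0006,0,0.0027,0,-0.16,-0.57,0.035,0.0006,0,0.0027,0,-0.17,-0.57,0.035,0.0006,0,0.0027,0,-0.17,-0.57,0.035,0.0006,0,0.0027,0,-0.17,-0.57,0.035,0.0006,0,0.0027,0,-0.17,-0.57,0.035,0.0006,0,0.0027,0])

```text
time_s: 8.72
eef_pos: [0.4754, 0.1034, 0.1158]
orientation: [0.003, 0.994, 0.033, -0.105]
force: [0.5, 0.1, -3.2]
opening: 0.0204
finger_force: 107.9
```

Call:
arm_command(moves=[-0.17,-0.57,0.04,0.0006,0,0.0027,0,-0.17,-0.57,0.04,0.0006,0,0.0027,0,-0.18,-0.57,0.04,0.0006,0,0.0027,0,-0.18,-0.57,0.04,0.0006,0,0.0027,0,-0.18,-0.57,0.04,0.0006,0,0.0027,0,-0.18,-0.57,0.04,0.0006,0,0.0027,0,0,0,0,0,0,0,0,0,0,0,0,0,0,0])

```text
time_s: 9.38
eef_pos: [0.4369, 0.204, 0.1154]
orientation: [0.002, 0.994, 0.025, -0.105]
force: [0.1, -0.7, -3.3]
opening: 0.0211
finger_force: 108.0
```

```bash
cat > see.py <<'E'
from h import *
import sys
n=sys.argv[1]
o=robot.get_obs(); O,e=scoop(); print('t',o['time_s'],'q',o['q'].round(2),'scoop',O.round(4),e.round(2),'F',o['force'].round(1),o['opening'])
p,d,K,W=grab("wrist"); np.savez(f"{n}.npz",p=p,d=d,K=K,W=W)
im=cv2.convertScaleAbs(p[...,::-1],alpha=1.3)
S=srot(e[0],e[1])  # predicted outline of the pan
for z in (0,):
    for P in proj(O+S.apply([[.05,.043,z],[.05,-.043,z],[.05,0,z]]),K,W): cv2.drawMarker(im,tuple(int(round(v)) for v in P),(0,0,255),0,8,1)
cv2.imwrite(f"pics/{n}.png",im)
E
python3 see.py w4
python3 - <<'E'
from h import *
go([(lipO(rail(-.112,.0134,.0006),RY,1.5),RY,1.5,5)])
E
```

```text
t 9.3833 q [-0.07  0.65 -0.62  2.1   0.38  0.71 -2.46] scoop [0.4952 0.2073 0.0505] [2.84 0.01 0.05] F [ 0.1 -0.7 -3.3] 0.02107759675119738
[0.075,-0.008,0.303,0.0,-0.0049,0.0002,0,0.076,-0.008,0.303,0.0,-0.0049,0.0002,0,0.078,-0.007,0.303,0.0,-0.0049,0.0002,0,0.08,-0.008,0.302,0.0,-0.005,0.0002,0,0.081,-0.007,0.302,0.0001,-0.0049,0.0002,0]
end [0.4386 0.2043 0.0683] max 0.3 0.3002399040767233
```

View pics/w4.png

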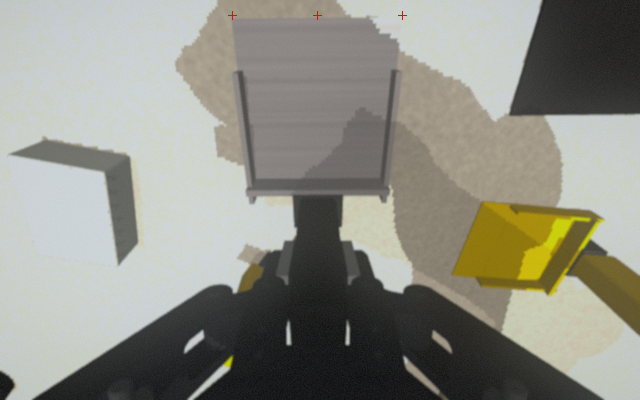

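The wrist view shows the scoop held level, with its lip edge at about (235–400, 19), within 3 px of the prediction. I'll check the floor plane against depth.

```bash
python3 - <<'E'
from h import *
z=np.load('w4.npz'); X=cloud(z['d'],z['K'],z['W']); O,e=scoop(); S=srot(e[0],e[1]); L=S.inv().apply((X-O).reshape(-1,3))
m=(abs(L[:,1])<.034)&(L[:,0]>-.03)&(L[:,0]<.015)&(L[:,2]>-.015)&(L[:,2]<.02); q=L[m]
print(len(q),np.linalg.lstsq(np.c_[q[:,:2],np.ones(len(q))],q[:,2],rcond=None)[0])
n=(L[:,0]>.045)&(L[:,0]<.06)&(abs(L[:,1])<.03)&(abs(L[:,2])<.012); print('lip max x',np.percentile(L[n][:,0],[50,98]),np.median(L[n][:,2]))
w=(abs(abs(L[:,1])-.0415)<.006)&(abs(L[:,0])<.02)&(L[:,2]>.01)&(L[:,2]<.022); print('walls y',[L[w&(s*L[:,1]>0)][:,1].mean().round(4) for s in(1,-1)])
# disc from top cam
p,d,K,W=grab("top"); hsv=cv2.cvtColor(p,cv2.COLOR_RGB2HSV); Xt=cloud(d,K,W)
m=(hsv[...,0]>98)&(hsv[...,0]<128)&(hsv[...,1]>110)&(Xt[...,0]>.5)&(Xt[...,0]<.75)&(Xt[...,1]>.1)
print('disc',np.nanmean(Xt[m],0))
E
```

```text
8689 [0.00131777 0.00290778 0.00271865]
lip max x [0.04708994 0.04893235] 0.0013139822488865663
walls y [np.float64(0.0421), np.float64(-0.0401)]
disc [0.71067624 0.7196583  0.00974307]
```

Call:
arm_command(moves=[0.08,0,0.3,0,-0.005,0,0,0.08,0,0.3,0,-0.005,0,0,0.08,0,0.3,0,-0.005,0,0,0.08,0,0.3,0,-0.005,0,0,0.08,0,0.3,0,-0.005,0,0,0,0,0,0,0,0,0,0,0,0,0,0,0,0])

```text
time_s: 10.07
eef_pos: [0.4387, 0.2032, 0.0671]
orientation: [0.003, 0.993, 0.024, -0.12]
force: [0.0, 0.7, -2.4]
opening: 0.0207
finger_force: 108.0
```

```bash
python3 - <<'E'
from h import *
O,e=scoop(); o=robot.get_obs(); print(O.round(4),e.round(2),o['force'].round(1)); S=srot(e[0],e[1]); lip=O+S.apply([.05,0,0]); print('lip',lip, 'railframe',srot(RY,0).inv().apply(lip-RB))
go([(lipO(rail(-.04,.0125,.000),RY,1.5),RY,1.5,8),(lipO(rail(-.008,.0125,.000),RY,1.5),RY,1.5,6)])
E
```

```text
[0.4951 0.2062 0.0006] [2.72 1.64 0.02] [ 0.   0.7 -2.4]
lip [ 0.54502763  0.20858801 -0.00087288] railframe [-0.11211351  0.01238302 -0.00087288]
[0.291,-0.0,-0.074,-0.0,0.0003,0.0,0,0.291,-0.0,-0.073,-0.0,0.0003,0.0,0,0.291,-0.0,-0.073,-0.0,0.0003,0.0001,0,0.29,-0.001,-0.073,-0.0,0.0003,0.0,0,0.291,-0.0,-0.074,-0.0,0.0003,0.0001,0,0.29,-0.001,-0.073,-0.0001,0.0003,0.0,0,0.291,-0.0,-0.073,-0.0,0.0003,0.0001,0,0.29,-0.001,-0.073,-0.0001,0.0003,0.0,0]
end [0.5105 0.2068 0.0677] max 0.29 0.018973665961010272
[0.173,0.0,-0.042,0.0,-0.0,0.0,0,0.173,0.0,-0.042,0.0,-0.0,0.0,0,0.173,0.0,-0.042,0.0,-0.0,0.0,0,0.173,0.0,-0.042,0.0,-0.0,0.0,0,0.173,0.001,-0.042,0.0,-0.0,0.0,0,0.172,0.0,-0.041,0.0,-0.0,0.0,0]
end [0.5425 0.2083 0.0677] max 0.17 0.0
```

Call:
arm_command(moves=[0.29,0,-0.071,0,0,0,0,0.29,0,-0.071,0,0,0,0,0.29,0,-0.071,0,0,0,0,0.29,0,-0.071,0,0,0,0,0.29,0,-0.071,0,0,0,0,0.29,0,-0.071,0,0,0,0,0.29,0,-0.071,0,0,0,0,0.29,0,-0.071,0,0,0,0,0.17,0,-0.042,0,0,0,0,0.17,0,-0.042,0,0,0,0])

```text
time_s: 10.9
eef_pos: [0.5214, 0.2071, 0.0679]
orientation: [0.003, 0.993, 0.024, -0.119]
force: [-0.8, 0.3, -4.5]
opening: 0.0209
finger_force: 107.8
```

```bash
python3 see.py w5; python3 - <<'E'
from h import *
O,e=scoop(); S=srot(e[0],e[1]); lip=O+S.apply([.05,0,0]); print('lip railframe',srot(RY,0).inv().apply(lip-RB))
E
```

```text
t 10.9 q [-0.06  0.79 -0.58  1.92  0.42  0.79 -2.39] scoop [0.5779 0.2101 0.0014] [2.7  1.59 0.02] F [-0.8  0.3 -4.5] 0.02088022977532799
lip railframe [-2.81915613e-02  1.23220795e-02  8.24305745e-05]
```

View pics/w5.png

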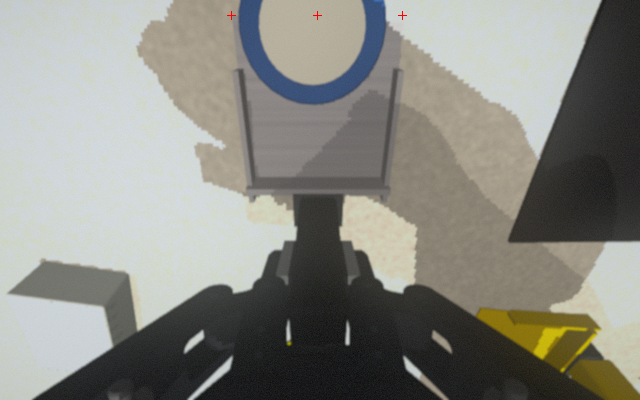

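The disc is riding on the pan at (312,25), about 3 mm left of centre (318), so I shift slightly left and push on.

Call:
arm_command(moves=[0.1,-0.01,-0.024,0,0,0,0,0.1,-0.01,-0.024,0,0,0,0,0.1,-0.01,-0.024,0,0,0,0,0.1,-0.01,-0.024,0,0,0,0,0.1,-0.01,-0.024,0,0,0,0,0.1,-0.01,-0.024,0,0,0,0,0.1,-0.01,-0.024,0,0,0,0,0.08,-0.01,-0.02,0,0,0,0,0,0,0,0,0,0,0])

```text
time_s: 11.7
eef_pos: [0.5456, 0.2109, 0.068]
orientation: [0.002, 0.993, 0.024, -0.119]
force: [-0.3, -0.3, -4.7]
opening: 0.0206
finger_force: 107.8
```

```bash
cat > disc.py <<'E'
from h import *
import sys
o=robot.get_obs(); O,e=scoop(); S=srot(e[0],e[1]); lip=O+S.apply([.05,0,0])
print('t',o['time_s'],'O',O.round(4),e.round(2),'F',o['force'].round(1),'lip rail',srot(RY,0).inv().apply(lip-RB).round(4),'lip nest',srot(NY,0).inv().apply(lip-NB).round(4))
p,d,K,W=grab("wrist"); hsv=cv2.cvtColor(p,cv2.COLOR_RGB2HSV); X=cloud(d,K,W)
m=(hsv[...,0]>98)&(hsv[...,0]<128)&(hsv[...,1]>110)&(np.linalg.norm(X-lip,axis=-1)<.15)
c=[k for k in cv2.findContours(m.astype('uint8'),0,cv2.CHAIN_APPROX_NONE)[0] if len(k)>40]
for k in c:
    k=k.reshape(-1,2); k=k[(k[:,1]>1)]; q=X[k[:,1],k[:,0]]; L=S.inv().apply(X[k[:,1],k[:,0]]-O)
    A=np.c_[2*L[:,:2],np.ones(len(L))]; s=np.linalg.lstsq(A,(L[:,:2]**2).sum(1),rcond=None)[0]
    print('blue fit in scoop frame',s[:2].round(4),np.sqrt(s[2]+s[:2]@s[:2]).round(4),'min x',L[:,0].min().round(4),'z',np.median(L[:,2]).round(4))
E
python3 disc.py
```

```text
t 11.7 O [0.6021 0.2139 0.0016] [2.69 1.53 0.04] F [-0.3 -0.3 -4.7] lip rail [-0.0048  0.015   0.0002] lip nest [-9.47e-02  4.15e-01  2.00e-04]
blue fit in scoop frame [0.0198 0.0004] 0.0334 min x -0.0143 z 0.0155
```

Call:
arm_command(moves=[0.05,0,-0.012,0,0,0,0,0.05,0,-0.012,0,0,0,0,0.03,0,-0.007,0,0,0,0,0,0,0,0,0,0,0])

```text
time_s: 12.08
eef_pos: [0.5491, 0.2109, 0.068]
orientation: [0.003, 0.993, 0.024, -0.119]
force: [0.1, 0.7, -4.3]
opening: 0.021
finger_force: 107.7
```

```bash
python3 disc.py; python3 - <<'E'
from h import *
a=rail(-.012,.015,.004); b=rail(-.03,.015,.015)
go([(lipO(a,RY,0),RY,0,4),(lipO(b,RY,-7),RY,-7,6)])
E
```

```text
t 12.0833 O [0.6056 0.2139 0.0015] [2.71 1.55 0.03] F [ 0.1  0.7 -4.3] lip rail [-0.0014  0.0149  0.0002] lip nest [-9.130e-02  4.156e-01  2.000e-04]
blue fit in scoop frame [0.0168 0.0005] 0.0332 min x -0.0175 z 0.0155
[-0.102,-0.001,0.017,-0.0001,0.0065,0.0001,0,-0.102,-0.001,0.016,-0.0001,0.0065,0.0,0,-0.102,-0.001,0.016,-0.0001,0.0065,0.0001,0,-0.103,-0.002,0.015,-0.0002,0.0064,0.0,0]
end [0.5367 0.2105 0.0689] max 0.1 0.39009229677090523
[-0.133,-0.0,0.044,-0.0,0.0194,0.0,0,-0.134,-0.0,0.041,-0.0,0.0195,0.0,0,-0.135,-0.0,0.038,-0.0,0.0194,0.0,0,-0.136,-0.0,0.036,-0.0,0.0195,0.0,0,-0.136,-0.0,0.033,-0.0,0.0194,0.0,0,-0.137,-0.001,0.03,-0.0001,0.0195,0.0,0]
end [0.5116 0.2093 0.0662] max 0.14 1.170015384514238
```

Call:
arm_command(moves=[-0.1,0,0.014,0,0.0065,0,0,-0.1,0,0.014,0,0.0065,0,0,-0.1,0,0.014,0,0.0065,0,0,-0.1,0,0.014,0,0.0065,0,0,-0.13,0,0.04,0,0.0195,0,0,-0.13,0,0.04,0,0.0195,0,0,-0.13,0,0.035,0,0.0195,0,0,-0.13,0,0.035,0,0.0195,0,0,-0.13,0,0.03,0,0.0195,0,0,-0.13,0,0.03,0,0.0195,0,0])

```text
time_s: 12.97
eef_pos: [0.5121, 0.2092, 0.0668]
orientation: [0.001, 0.999, 0.024, -0.044]
force: [0.1, -0.7, -3.6]
opening: 0.0203
finger_force: 107.7
```

```bash
python3 disc.py; python3 - <<'E'
from h import *
# up, then across to before nest
m=nest(-.10,0,.07)
go([(lipO([.60,.205,.09],RY,-7),RY,-7,5),(lipO(m,NY,-5),NY,-5,22)])
E
```

```text
t 12.9667 O [0.5779 0.2126 0.0096] [ 2.71 -7.08  0.05] F [ 0.1 -0.7 -3.6] lip rail [-0.0294  0.0149  0.0158] lip nest [-0.1188  0.4098  0.0158]
blue fit in scoop frame [ 0.0164 -0.0001] 0.0336 min x -0.0177 z 0.0155
[-0.218,0.058,-0.478,-0.0001,-0.0003,0.0003,0,-0.218,0.058,-0.478,-0.0001,-0.0003,0.0004,0,-0.218,0.058,-0.478,-0.0001,-0.0003,0.0003,0,-0.218,0.059,-0.478,-0.0,-0.0003,0.0004,0,-0.219,0.059,-0.477,-0.0001,-0.0002,0.0003,0]
end [0.4847 0.1992 0.1412] max 0.48 0.030594117081556706
[-0.049,0.565,0.029,0.001,-0.0015,0.0089,0,-0.043,0.566,0.028,0.0009,-0.0015,0.0089,0,-0.038,0.566,0.028,0.001,-0.0015,0.0089,0,-0.033,0.566,0.027,0.0009,-0.0015,0.0089,0,-0.027,0.567,0.027,0.001,-0.0015,0.0089,0,-0.022,0.567,0.026,0.0009,-0.0015,0.0089,0,-0.017,0.567,0.026,0.001,-0.0015,0.0089,0,-0.011,0.567,0.025,0.0009,-0.0015,0.0089,0,-0.006,0.568,0.024,0.001,-0.0015,0.0089,0,-0.001,0.568,0.024,0.0009,-0.0015,0.0089,0]
[0.005,0.568,0.023,0.001,-0.0015,0.0089,0,0.01,0.568,0.023,0.0009,-0.0015,0.0089,0,0.015,0.567,0.022,0.001,-0.0015,0.0089,0,0.021,0.567,0.022,0.0009,-0.0015,0.0089,0,0.026,0.567,0.021,0.001,-0.0015,0.0089,0,0.031,0.567,0.02,0.0009,-0.0015,0.0089,0,0.037,0.567,0.02,0.001,-0.0015,0.0089,0,0.042,0.566,0.019,0.0009,-0.0015,0.0089,0,0.047,0.566,0.018,0.001,-0.0016,0.0089,0,0.052,0.565,0.018,0.0009,-0.0015,0.0088,0]
[0.058,0.565,0.017,0.001,-0.0016,0.0089,0,0.062,0.564,0.017,0.0009,-0.0015,0.0088,0]
end [ 0.469  -0.175   0.1252] max 0.57 0.5458681159401051
```

Call:
arm_command(moves=[-0.1,0.02,-0.25,0,0,0,0,-0.22,0.06,-0.48,0,0,0,0,-0.22,0.06,-0.48,0,0,0,0,-0.22,0.06,-0.48,0,0,0,0,-0.22,0.1,-0.48,0,0,0,0,-0.1,0.2,-0.2,0.001,-0.0015,0.009,0,-0.04,0.35,0.03,0.001,-0.0015,0.009,0,-0.04,0.5,0.03,0.001,-0.0015,0.009,0,-0.03,0.57,0.03,0.001,-0.0015,0.009,0,-0.03,0.57,0.03,0.001,-0.0015,0.009,0])

```text
time_s: 13.85
eef_pos: [0.4843, 0.1313, 0.1363]
orientation: [-0.001, 0.999, -0.0, -0.049]
force: [0.4, -0.1, -3.9]
opening: 0.0209
finger_force: 107.9
```

Call:
arm_command(moves=[-0.02,0.57,0.03,0.001,-0.0015,0.009,0,-0.02,0.57,0.03,0.001,-0.0015,0.009,0,-0.01,0.57,0.02,0.001,-0.0015,0.009,0,0,0.57,0.02,0.001,-0.0015,0.009,0,0,0.57,0.02,0.001,-0.0015,0.009,0,0.01,0.57,0.02,0.001,-0.0015,0.009,0,0.02,0.57,0.02,0.001,-0.0015,0.009,0,0.02,0.57,0.02,0.001,-0.0015,0.009,0,0.03,0.57,0.02,0.001,-0.0015,0.009,0,0.03,0.57,0.02,0.001,-0.0015,0.009,0])

```text
time_s: 14.68
eef_pos: [0.4779, -0.0399, 0.1292]
orientation: [-0.004, 0.997, -0.048, -0.057]
force: [0.2, 0.1, -3.7]
opening: 0.0209
finger_force: 107.9
```

```bash
python3 disc.py; python3 - <<'E'
from h import *
print(robot.get_obs()['q'].round(2))
go([(lipO(nest(-.10,0,.06),NY,-5),NY,-5,10)])
E
```

```text
t 14.6833 O [ 0.542  -0.0457  0.0702] [-5.57 -5.57  0.1 ] F [ 0.2  0.1 -3.7] lip rail [-0.0779 -0.2486  0.0751] lip nest [-0.1123  0.142   0.0751]
blue fit in scoop frame [0.0155 0.0004] 0.0337 min x -0.0187 z 0.0157
[ 0.37  0.58 -0.55  2.15  0.45  0.65 -2.18]
[0.021,0.438,0.043,0.0008,-0.0008,0.0054,0,0.024,0.438,0.043,0.0007,-0.0008,0.0055,0,0.027,0.438,0.043,0.0008,-0.0008,0.0054,0,0.029,0.438,0.042,0.0007,-0.0009,0.0055,0,0.031,0.437,0.042,0.0008,-0.0008,0.0054,0,0.034,0.437,0.042,0.0007,-0.0009,0.0055,0,0.037,0.437,0.041,0.0007,-0.0008,0.0054,0,0.039,0.437,0.041,0.0008,-0.0009,0.0055,0,0.042,0.437,0.04,0.0007,-0.0008,0.0054,0,0.044,0.437,0.04,0.0008,-0.0009,0.0055,0]
end [ 0.469  -0.175   0.1152] max 0.44 0.3378165182462219
```

Call:
arm_command(moves=[0.02,0.5,0.04,0.0008,-0.001,0.0054,0,0.02,0.48,0.04,0.0008,-0.001,0.0054,0,0.03,0.48,0.04,0.0008,-0.001,0.0054,0,0.03,0.48,0.04,0.0008,-0.001,0.0054,0,0.03,0.48,0.04,0.0008,-0.001,0.0054,0,0.03,0.48,0.04,0.0008,-0.001,0.0054,0,0.04,0.48,0.04,0.0008,-0.001,0.0054,0,0.04,0.4,0.04,0.0008,-0.001,0.0054,0,0.04,0.25,0.04,0.0008,-0.001,0.0054,0,0,0.05,0,0,0,0.005,0])

```text
time_s: 15.57
eef_pos: [0.4709, -0.1622, 0.1173]
orientation: [-0.006, 0.995, -0.077, -0.061]
force: [0.2, -0.5, -3.8]
opening: 0.0208
finger_force: 108.4
```

Call:
arm_command(moves=[0,0,0,0,0,0,0])

```text
time_s: 15.65
eef_pos: [0.4712, -0.1606, 0.1176]
orientation: [-0.006, 0.995, -0.076, -0.061]
force: [0.0, 0.2, -3.0]
opening: 0.0209
finger_force: 108.5
```

```bash
python3 disc.py; python3 see.py w6; python3 - <<'E'
from h import *
z=np.load('w6.npz'); p,d,K,W=z['p'],z['d'],z['K'],z['W']; X=cloud(d,K,W); hsv=cv2.cvtColor(p,cv2.COLOR_RGB2HSV)
m=(hsv[...,0]>5)&(hsv[...,0]<22)&(hsv[...,1]>130)&(X[...,2]<.02)&(X[...,0]>.6)&(X[...,0]<.68)&(abs(X[...,1]+.2)<.05)
print('sill',m.sum(),cv2.minAreaRect((X[m][:,:2]*1000).astype('float32')) if m.sum()>5 else '')
m=(hsv[...,0]>98)&(hsv[...,0]<128)&(hsv[...,1]>110)&(X[...,0]>.66)&(X[...,2]<.03); L=srot(NY,0).inv().apply(X[m]-NB); print('fence',m.sum(),L.min(0),L.max(0))
go([(lipO(nest(-.05,0,.012),NY,2),NY,2,9)])
E
```

```text
t 15.65 O [ 0.5344 -0.1699  0.0582] [-8.78 -5.09  0.18] F [ 0.   0.2 -3. ] lip rail [-0.0917 -0.3751  0.0626] lip nest [-0.1001  0.0154  0.0626]
blue fit in scoop frame [ 0.0104 -0.0032] 0.0335 min x -0.0234 z 0.0155
t 15.7 q [ 0.57  0.61 -0.52  2.12  0.47  0.66 -2.01] scoop [ 0.5346 -0.1691  0.0584] [-8.7  -5.1   0.19] F [-0.4  1.3 -4.8] 0.0208452643262548
sill 0 Traceback (most recent call last):
  File "<stdin>", line 5, in <module>
    return umr_minimum(a, axis, None, out, keepdims, initial, where)
ValueError: zero-size array to reduction operation minimum which has no identity
```

View pics/w6.png

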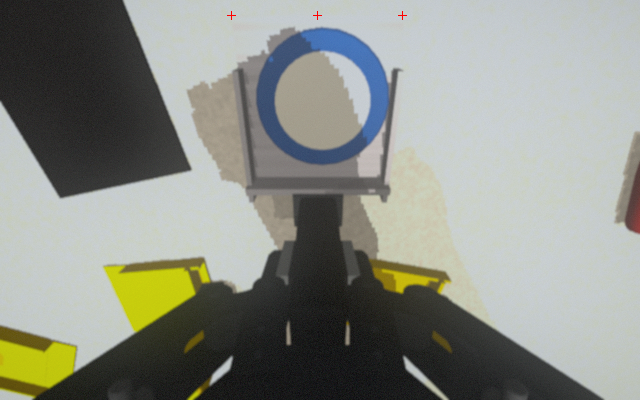

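```bash
python3 - <<'E'
from h import *
go([(lipO(nest(-.06,.001,.016),NY,-2),NY,-2,8),(lipO(nest(-.026,.001,.011),NY,1),NY,1,6)])
E
```

```text
[0.198,0.064,0.147,-0.0003,-0.0065,0.001,0,0.2,0.063,0.146,-0.0003,-0.0065,0.001,0,0.201,0.063,0.144,-0.0002,-0.0065,0.001,0,0.202,0.063,0.143,-0.0003,-0.0065,0.001,0,0.203,0.062,0.141,-0.0002,-0.0065,0.001,0,0.203,0.062,0.14,-0.0003,-0.0064,0.001,0,0.205,0.062,0.139,-0.0002,-0.0065,0.001,0,0.205,0.062,0.138,-0.0003,-0.0064,0.0011,0]
end [ 0.5117 -0.1808  0.077 ] max 0.2 0.39499873417518694
[0.204,0.0,-0.04,0.0,-0.0083,-0.0,0,0.203,0.0,-0.042,0.0,-0.0083,-0.0,0,0.203,0.0,-0.044,0.0,-0.0084,-0.0,0,0.202,0.0,-0.046,0.0,-0.0083,-0.0,0,0.202,0.001,-0.047,0.0,-0.0084,-0.0,0,0.202,0.0,-0.049,0.0001,-0.0083,-0.0,0]
end [ 0.5486 -0.1867  0.0778] max 0.2 0.504
```

Call:
arm_command(moves=[0.1,0.06,0.07,0,-0.0065,0.001,0,0.2,0.06,0.15,0,-0.0065,0.001,0,0.2,0.06,0.15,0,-0.0065,0.001,0,0.2,0.06,0.14,0,-0.0065,0.001,0,0.2,0.06,0.14,0,-0.0065,0.001,0,0.2,0.06,0.14,0,-0.0065,0.001,0,0.2,0.06,0.14,0,-0.0065,0.001,0,0.2,0.06,0.14,0,-0.0065,0.001,0,0.1,0,0.07,0,0,0,0,0,0,0,0,0,0,0])

```text
time_s: 16.58
eef_pos: [0.5114, -0.181, 0.076]
orientation: [-0.008, 0.993, -0.079, -0.088]
force: [-0.1, 0.1, -3.9]
opening: 0.0208
finger_force: 108.5
```

```bash
python3 disc.py; python3 - <<'E'
from h import *
go([(lipO(nest(-.026,.001,.011),NY,1),NY,1,7)])
E
```

```text
t 16.5833 O [ 0.5713 -0.1902  0.0131] [-9.18 -1.95  0.12] F [-0.1  0.1 -3.9] lip rail [-0.0558 -0.3975  0.0148] lip nest [-0.0603  0.0008  0.0148]
blue fit in scoop frame [ 0.0075 -0.0019] 0.0337 min x -0.0269 z 0.0155
[0.177,-0.0,-0.038,-0.0003,-0.007,-0.0001,0,0.177,-0.0,-0.04,-0.0003,-0.007,-0.0001,0,0.177,-0.0,-0.041,-0.0003,-0.007,-0.0001,0,0.177,-0.001,-0.042,-0.0003,-0.007,-0.0001,0,0.176,-0.0,-0.043,-0.0002,-0.007,-0.0001,0,0.176,-0.0,-0.045,-0.0003,-0.007,-0.0,0,0.175,-0.001,-0.046,-0.0002,-0.0071,-0.0001,0]
end [ 0.5486 -0.1867  0.0778] max 0.18 0.426211215244273
```

Call:
arm_command(moves=[0.12,0,-0.03,0,-0.005,0,0,0.18,0,-0.04,0,-0.007,0,0,0.18,0,-0.04,0,-0.007,0,0,0.18,0,-0.04,0,-0.007,0,0,0.18,0,-0.042,0,-0.007,0,0,0.18,0,-0.044,0,-0.007,0,0,0.15,0,-0.04,0,-0.007,0,0,0.06,0,-0.01,0,-0.002,0,0,0,0,0,0,0,0,0])

```text
time_s: 17.38
eef_pos: [0.549, -0.1869, 0.0778]
orientation: [-0.01, 0.99, -0.079, -0.113]
force: [0.2, -0.9, -3.9]
opening: 0.021
finger_force: 108.5
```

```bash
python3 disc.py; python3 - <<'E'
from h import *
print(robot.get_obs()['q'].round(2))
go([(lipO(nest(-.024,.001,.008),NY,12),NY,12,4),(lipO(nest(-.023,.001,.0055),NY,30),NY,30,9)])
E
```

```text
t 17.3833 O [ 0.6056 -0.1956  0.0119] [-9.16  0.95  0.1 ] F [ 0.2 -0.9 -3.9] lip rail [-0.0217 -0.4044  0.0111] lip nest [-0.0255  0.001   0.0111]
blue fit in scoop frame [ 0.005  -0.0018] 0.0305 min x -0.0288 z 0.0154
blue fit in scoop frame [ 0.0486 -0.0505] 0.0056 min x 0.0418 z 0.0048
blue fit in scoop frame [0.0488 0.0465] 0.0058 min x 0.0421 z 0.0051
[ 0.54  0.77 -0.5   1.88  0.45  0.85 -1.95]
[0.106,-0.001,-0.163,-0.0004,-0.0459,-0.0001,0,0.098,-0.001,-0.168,-0.0004,-0.046,-0.0001,0,0.09,-0.001,-0.173,-0.0004,-0.0459,-0.0001,0,0.082,-0.001,-0.177,-0.0004,-0.046,-0.0001,0]
end [ 0.5651 -0.1894  0.094 ] max 0.18 2.7601108673384838
[0.075,0.0,-0.122,0.0,-0.0333,0.0,0,0.071,0.0,-0.125,0.0,-0.0333,0.0,0,0.067,0.0,-0.127,0.0,-0.0333,0.0,0,0.062,0.0,-0.13,0.0,-0.0333,0.0,0,0.058,0.0,-0.132,0.0001,-0.0334,0.0,0,0.053,0.0,-0.134,0.0,-0.0333,0.0,0,0.048,0.0,-0.135,0.0001,-0.0334,0.0,0,0.044,0.0,-0.137,0.0,-0.0333,0.0,0,0.039,0.001,-0.139,0.0001,-0.0334,0.0,0]
end [ 0.5968 -0.1945  0.1159] max 0.14 2.0040089820157996
```

Call:
arm_command(moves=[0.106,0,-0.163,0,-0.046,0,0,0.098,0,-0.168,0,-0.046,0,0,0.09,0,-0.173,0,-0.046,0,0,0.082,0,-0.177,0,-0.046,0,0,0.075,0,-0.122,0,-0.0333,0,0,0.071,0,-0.125,0,-0.0333,0,0,0.067,0,-0.127,0,-0.0333,0,0,0,0,0,0,0,0,0])

```text
time_s: 18.1
eef_pos: [0.5761, -0.1915, 0.1008]
orientation: [-0.021, 0.963, -0.076, -0.259]
force: [-0.5, -1.6, -3.5]
opening: 0.021
finger_force: 108.5
```

```bash
python3 disc.py; python3 - <<'E'
from h import *
print(robot.get_obs()['q'].round(2))
go([(lipO(nest(-.023,.000,.0055),NY,31),NY,31,7)])
E
```

```text
t 18.1 O [ 0.6111 -0.1967  0.021 ] [-9.13 18.07  0.07] F [-0.5 -1.6 -3.5] lip rail [-0.0187 -0.4053  0.0055] lip nest [-0.0224  0.0007  0.0055]
blue fit in scoop frame [ 0.0072 -0.0018] 0.0326 min x -0.0279 z 0.0154
blue fit in scoop frame [ 0.0452 -0.0485] 0.0073 min x 0.0361 z 0.0079
blue fit in scoop frame [0.0452 0.045 ] 0.0072 min x 0.0365 z 0.0095
[ 0.49  0.89 -0.5   1.6   0.34  1.3  -1.86]
[0.057,0.003,-0.122,-0.0002,-0.031,-0.0,0,0.054,0.003,-0.124,-0.0001,-0.031,-0.0,0,0.049,0.003,-0.126,-0.0002,-0.031,-0.0,0,0.045,0.003,-0.127,-0.0001,-0.031,-0.0,0,0.041,0.003,-0.129,-0.0002,-0.0309,-0.0001,0,0.037,0.003,-0.13,-0.0001,-0.031,-0.0,0,0.033,0.003,-0.132,-0.0002,-0.0309,-0.0001,0]
end [ 0.5985 -0.1958  0.1169] max 0.13 1.8600387092746216
```

Call:
arm_command(moves=[0.057,0.003,-0.122,0,-0.031,0,0,0.054,0.003,-0.124,0,-0.031,0,0,0.049,0.003,-0.126,0,-0.031,0,0,0.045,0.003,-0.127,0,-0.031,0,0,0.041,0.003,-0.129,0,-0.031,0,0,0.037,0.003,-0.13,0,-0.031,0,0,0.033,0.003,-0.132,0,-0.031,0,0,0,0,0,0,0,0,0,0,0,0,0,0,0,0])

```text
time_s: 18.9
eef_pos: [0.5981, -0.1956, 0.1172]
orientation: [-0.03, 0.927, -0.073, -0.366]
force: [-0.6, -0.1, -3.6]
opening: 0.0208
finger_force: 108.7
```

```bash
python3 disc.py; cat > nst.py <<'E'
from h import *
for n in("top","scene","wrist"):
    p,d,K,W=grab(n); X=cloud(d,K,W); hsv=cv2.cvtColor(p,cv2.COLOR_RGB2HSV); L=srot(NY,0).inv().apply((X-NB).reshape(-1,3)).reshape(X.shape)
    np.savez('n_'+n,p=p,d=d,K=K,W=W)
    r=np.hypot(L[...,0],L[...,1]); m=(r<.05)&(hsv[...,1]<90)&(hsv[...,2]>90)&(L[...,2]>.008)&(L[...,2]<.05)
    if m.sum()>20:
        k=max(cv2.findContours(m.astype('uint8'),0,cv2.CHAIN_APPROX_NONE)[0],key=len).reshape(-1,2)
        q=L[m]; a=np.linalg.lstsq(np.c_[q[:,:2],np.ones(len(q))],q[:,2],rcond=None)[0]
        (cx,cy),ax,_=cv2.fitEllipse(k) if len(k)>5 else ((0,0),0,0)
        print(n,m.sum(),'white in nest: mean',q.mean(0).round(4),'range',q.min(0).round(4),q.max(0).round(4),'slope',a.round(3))
    else: print(n,m.sum())
E
python3 nst.py; python3 -c "
from h import *
print(robot.get_obs()['q'].round(2))"
```

```text
t 18.9 O [ 0.6147 -0.1978  0.0315] [-9.1  30.94  0.07] F [-0.6 -0.1 -3.6] lip rail [-0.0197 -0.4056  0.0058] lip nest [-0.0233  0.0002  0.0058]
blue fit in scoop frame [ 0.0463 -0.0462] 0.0066 min x 0.0394 z 0.0094
blue fit in scoop frame [ 0.0408 -0.0019] 0.03 min x 0.0079 z 0.0172
blue fit in scoop frame [0.0449 0.0447] 0.0075 min x 0.0364 z 0.0099
top 0
scene 7
wrist 8340 white in nest: mean [-0.0229 -0.0002  0.0273] range [-0.0434 -0.0263  0.0081] [-0.0078  0.042   0.0384] slope [-0.449 -0.098  0.017]
[ 0.44  0.99 -0.46  1.38  0.29  1.61 -1.81]
```

Call:
arm_command(moves=[0,0,0,0,0,0,0,0,0,0,0,0,0,0,0,0,0,0,0,0,0])

```text
time_s: 19.35
eef_pos: [0.5983, -0.1957, 0.1178]
orientation: [-0.03, 0.927, -0.074, -0.366]
force: [-0.7, 0.7, -3.2]
opening: 0.0209
finger_force: 108.7
```

```bash
python3 disc.py; python3 nst.py; python3 - <<'E'
from h import *
go([(lipO(nest(-.033,0,.0095),NY,33),NY,33,3)])
E
```

```text
t 19.35 O [ 0.6148 -0.198   0.0322] [-9.11 30.99  0.07] F [-0.7  0.7 -3.2] lip rail [-0.0196 -0.4058  0.0064] lip nest [-0.0232  0.0001  0.0064]
blue fit in scoop frame [ 0.0459 -0.0458] 0.0068 min x 0.0384 z 0.0089
blue fit in scoop frame [ 0.0411 -0.0019] 0.03 min x 0.0085 z 0.0172
blue fit in scoop frame [0.0449 0.0448] 0.0074 min x 0.0364 z 0.009
top 0
scene 9
wrist 8361 white in nest: mean [-0.0227 -0.0002  0.0272] range [-0.0428 -0.0264  0.0082] [-0.0074  0.0423  0.0383] slope [-0.442 -0.1    0.017]
[-0.088,0.001,0.002,-0.0004,-0.011,0.0,0,-0.088,0.0,0.004,-0.0004,-0.011,0.0001,0,-0.089,0.001,0.004,-0.0004,-0.0111,0.0,0]
end [ 0.5925 -0.1948  0.123 ] max 0.09 0.6664322921347675
```

```bash
python3 - <<'E'
from h import *
go([(lipO(nest(-.023,0,.0065),NY,38),NY,38,5)])
E
```

```text
[0.038,0.0,-0.097,-0.0002,-0.0233,0.0,0,0.036,0.0,-0.098,-0.0002,-0.0233,0.0,0,0.034,0.001,-0.099,-0.0002,-0.0233,0.0001,0,0.031,0.0,-0.099,-0.0003,-0.0233,0.0,0,0.029,0.001,-0.101,-0.0002,-0.0232,0.0001,0]
end [ 0.6124 -0.198   0.1244] max 0.1 1.3981158750261011
```

Call:
arm_command(moves=[0.038,0,-0.097,0,-0.023,0,0,0.036,0,-0.098,0,-0.023,0,0,0.034,0,-0.099,0,-0.023,0,0,0.031,0,-0.099,0,-0.023,0,0,0.029,0,-0.1,0,-0.023,0,0,0,0,0,0,0,0,0,0,0,0,0,0,0,0])

```text
time_s: 20.13
eef_pos: [0.6123, -0.1978, 0.1237]
orientation: [-0.034, 0.903, -0.072, -0.421]
force: [-1.1, -0.9, -3.2]
opening: 0.0204
finger_force: 108.7
```

```bash
python3 disc.py; python3 nst.py; python3 - <<'E'
from h import *
print(robot.get_obs()['q'].round(2))
go([(lipO(nest(-.033,0,.0105),NY,36),NY,36,3)])
E
```

```text
t 20.1333 O [ 0.6185 -0.1984  0.0366] [-9.09 37.92  0.06] F [-1.1 -0.9 -3.2] lip rail [-0.0193 -0.4057  0.0059] lip nest [-0.0229  0.0002  0.0059]
blue fit in scoop frame [ 0.0463 -0.0449] 0.0068 min x 0.0385 z 0.0082
blue fit in scoop frame [ 0.0408 -0.0019] 0.03 min x 0.0084 z 0.0183
blue fit in scoop frame [0.0446 0.0443] 0.0078 min x 0.0364 z 0.0085
top 0
scene 0
wrist 8451 white in nest: mean [-0.0188 -0.0004  0.0286] range [-0.0391 -0.0267  0.0082] [-0.0042  0.0425  0.0405] slope [-0.501 -0.11   0.019]
[ 0.41  1.06 -0.44  1.26  0.27  1.78 -1.8 ]
[-0.118,-0.0,0.104,-0.0004,0.0104,0.0001,0,-0.12,-0.0,0.102,-0.0004,0.0104,0.0,0,-0.121,-0.001,0.101,-0.0004,0.0104,0.0001,0]
end [ 0.5984 -0.1957  0.1267] max 0.12 0.6244901920767051
```

```bash
python3 - <<'E'
from h import *
go([(lipO(nest(-.037,0,.0105),NY,37),NY,37,4),(lipO(nest(-.021,0,.007),NY,37),NY,37,5)])
E
```

```text
[-0.105,-0.0,0.086,-0.0003,0.0036,0.0,0,-0.105,-0.0,0.085,-0.0003,0.0036,0.0001,0,-0.105,-0.0,0.085,-0.0003,0.0037,0.0,0,-0.106,-0.001,0.084,-0.0002,0.0036,0.0001,0]
end [ 0.5965 -0.1954  0.1275] max 0.11 0.22272853431924702
[0.087,0.0,-0.065,-0.0,0.0,-0.0,0,0.088,0.0,-0.065,-0.0,0.0,-0.0,0,0.087,0.0,-0.065,-0.0,0.0,-0.0,0,0.088,0.0,-0.066,-0.0,0.0,-0.0,0,0.087,0.001,-0.065,-0.0,0.0,-0.0,0]
end [ 0.6123 -0.198   0.124 ] max 0.09 0.0
```

Call:
arm_command(moves=[-0.105,0,0.086,0,0.0036,0,0,-0.105,0,0.085,0,0.0036,0,0,-0.105,0,0.085,0,0.0036,0,0,-0.106,0,0.084,0,0.0036,0,0,0,0,0,0,0,0,0,0,0,0,0,0,0,0])

```text
time_s: 20.83
eef_pos: [0.5964, -0.1955, 0.1278]
orientation: [-0.034, 0.907, -0.072, -0.414]
force: [-0.4, -0.5, -2.7]
opening: 0.0205
finger_force: 108.7
```

```bash
python3 disc.py; python3 nst.py
```

```text
t 20.8333 O [ 0.6039 -0.1963  0.0408] [-9.11 37.03  0.07] F [-0.4 -0.5 -2.7] lip rail [-0.0333 -0.403   0.0107] lip nest [-0.0371 -0.      0.0107]
blue fit in scoop frame [ 0.0535 -0.0519] 0.0031 min x 0.0501 z 0.0089
blue fit in scoop frame [ 0.0553 -0.0018] 0.0292 min x 0.0241 z 0.0174
blue fit in scoop frame [0.0534 0.0502] 0.0034 min x 0.0499 z 0.0088
top 0
scene 10
wrist 4908 white in nest: mean [-0.0276 -0.0015  0.029 ] range [-0.0411 -0.0263  0.0138] [-0.0181  0.0359  0.0351] slope [-0.382  0.001  0.019]
```

Call:
arm_command(moves=[0.087,0,-0.065,0,0,0,0,0.088,0,-0.065,0,0,0,0,0.087,0,-0.065,0,0,0,0,0.088,0,-0.065,0,0,0,0,0.087,0,-0.065,0,0,0,0,0,0,0,0,0,0,0])

```text
time_s: 21.53
eef_pos: [0.6122, -0.1981, 0.1235]
orientation: [-0.034, 0.906, -0.072, -0.415]
force: [-2.9, -0.2, -3.8]
opening: 0.0214
finger_force: 108.4
```

```bash
python3 disc.py; python3 nst.py
```

```text
t 21.5333 O [ 0.6195 -0.1989  0.0365] [-9.110e+00  3.716e+01  3.000e-02] F [-2.9 -0.2 -3.8] lip rail [-0.0179 -0.4063  0.0063] lip nest [-0.0214 -0.0001  0.0063]
blue fit in scoop frame [ 0.06   -0.0069] 0.0351 min x 0.0231 z 0.017
blue fit in scoop frame [0.0441 0.0441] 0.0081 min x 0.035 z 0.0072
top 0
scene 5
wrist 6117 white in nest: mean [-0.0152  0.0019  0.0257] range [-0.0489 -0.0293  0.0081] [-0.0017  0.0423  0.0328] slope [-0.12  -0.145  0.024]
```

Call:
arm_command(moves=[-0.105,0,0.086,0,0,0,0,-0.105,0,0.085,0,0,0,0,-0.105,0,0.085,0,0,0,0,-0.106,0,0.084,0,0,0,0,0,0,0,0,0,0,0])

```text
time_s: 22.15
eef_pos: [0.596, -0.1953, 0.1273]
orientation: [-0.034, 0.907, -0.072, -0.414]
force: [0.8, -0.2, -2.7]
opening: 0.0208
finger_force: 108.7
```

```bash
python3 disc.py; python3 nst.py
```

```text
t 22.15 O [ 0.6035 -0.1961  0.0404] [-9.09 37.04  0.07] F [ 0.8 -0.2 -2.7] lip rail [-0.0337 -0.4028  0.0102] lip nest [-0.0376  0.0001  0.0102]
blue fit in scoop frame [ 0.0537 -0.052 ] 0.003 min x 0.0501 z 0.0092
blue fit in scoop frame [ 0.0646 -0.0022] 0.0236 min x 0.0407 z 0.0155
blue fit in scoop frame [0.0535 0.0499] 0.0034 min x 0.0499 z 0.0091
top 0
scene 12
wrist 1276 white in nest: mean [-0.0265  0.0047  0.021 ] range [-0.0399 -0.0193  0.0106] [-0.0198  0.0359  0.0256] slope [ 0.437 -0.086  0.033]
```

```bash
python3 - <<'E'
from h import *
go([(lipO(nest(-.060,0,.012),NY,35),NY,35,3),(lipO(nest(-.075,0,.0135),NY,10),NY,10,6)])
E
```

```text
[-0.203,0.001,0.226,-0.0004,0.0113,0.0001,0,-0.205,0.001,0.223,-0.0004,0.0112,0.0001,0,-0.208,0.002,0.221,-0.0004,0.0113,0.0001,0]
end [ 0.5698 -0.1912  0.1273] max 0.23 0.6784511773149192
[-0.096,-0.0,0.357,-0.0001,0.0694,-0.0,0,-0.122,-0.0,0.349,-0.0001,0.0694,-0.0,0,-0.147,-0.0,0.34,-0.0001,0.0695,0.0,0,-0.171,-0.0,0.328,-0.0,0.0694,0.0,0,-0.195,-0.001,0.315,-0.0001,0.0695,0.0,0,-0.217,-0.0,0.299,-0.0,0.0694,0.0,0]
end [ 0.5116 -0.1819  0.0962] max 0.36 4.170004316544529
```

Call:
arm_command(moves=[-0.203,0,0.226,0,0.0113,0,0,-0.205,0,0.223,0,0.0113,0,0,-0.208,0,0.221,0,0.0113,0,0,-0.096,0,0.357,0,0.0694,0,0,-0.122,0,0.349,0,0.0694,0,0,-0.147,0,0.34,0,0.0694,0,0,-0.171,0,0.328,0,0.0694,0,0,-0.195,0,0.315,0,0.0694,0,0,-0.217,0,0.299,0,0.0694,0,0,0,0,0,0,0,0,0])

```text
time_s: 23.18
eef_pos: [0.5078, -0.1817, 0.0969]
orientation: [-0.015, 0.978, -0.078, -0.191]
force: [-2.8, -0.2, -2.2]
opening: 0.0205
finger_force: 108.7
```

```bash
python3 disc.py; python3 nst.py; python3 - <<'E'
import cv2,numpy as np
o=[]
for n,(u,v) in (('wrist',(320,60)),('top',(372,170)),('scene',(262,203))):
    p=np.load(f'n_{n}.npz')['p'][...,::-1]; h=(60,80) if n=='wrist' else (20,27); s=130 if n=='wrist' else 45
    a=p[max(0,v-s):v+s,u-s*(1 if n!='wrist' else 2):u+s*(1 if n!='wrist' else 2)]; o.append(cv2.resize(cv2.convertScaleAbs(a,alpha=1.4),(800 if n=='wrist' else 400, 300),interpolation=2))
cv2.imwrite('pics/n1.png',np.vstack([o[0],np.hstack(o[1:])]))
E
```

```text
t 23.1833 O [ 0.5535 -0.1887  0.0229] [-9.13 10.    0.02] F [-2.8 -0.2 -2.2] lip rail [-0.0742 -0.3949  0.0142] lip nest [-0.0788 -0.0005  0.0142]
top 2
scene 116 white in nest: mean [-0.0008 -0.0043  0.0157] range [-0.025  -0.0442  0.0122] [0.0225 0.0243 0.0198] slope [0.022 0.018 0.016]
wrist 0
```

```bash
python3 - <<'E'
from h import *
go([(np.array([.548,-.185,.06]),NY,0,5),(np.array([.5763,.0043,.03]),4.7,0,13)])
E
```

```text
[-0.213,-0.015,-0.119,-0.0004,0.0334,-0.0001,0,-0.209,-0.015,-0.126,-0.0004,0.0334,-0.0002,0,-0.204,-0.014,-0.133,-0.0003,0.0334,-0.0001,0,-0.199,-0.015,-0.141,-0.0004,0.0334,-0.0002,0,-0.195,-0.014,-0.147,-0.0003,0.0333,-0.0001,0]
end [ 0.4903 -0.1761  0.1249] max 0.21 2.0041796326676904
[0.016,-0.455,0.075,-0.0037,-0.0,-0.0173,0,0.024,-0.455,0.074,-0.0037,-0.0,-0.0173,0,0.032,-0.455,0.072,-0.0037,-0.0,-0.0173,0,0.041,-0.454,0.07,-0.0037,-0.0,-0.0173,0,0.049,-0.454,0.068,-0.0037,-0.0,-0.0173,0,0.057,-0.453,0.067,-0.0037,-0.0,-0.0173,0,0.065,-0.452,0.065,-0.0037,-0.0,-0.0173,0,0.074,-0.451,0.063,-0.0037,-0.0,-0.0173,0,0.082,-0.45,0.061,-0.0037,-0.0,-0.0173,0,0.09,-0.449,0.059,-0.0037,-0.0,-0.0173,0]
[0.098,-0.447,0.058,-0.0037,-0.0,-0.0173,0,0.106,-0.446,0.056,-0.0037,-0.0,-0.0173,0,0.114,-0.444,0.054,-0.0038,-0.0,-0.0173,0]
end [ 0.5182 -0.0008  0.0949] max 0.46 1.0627455010490516
```

Call:
arm_command(moves=[-0.21,-0.015,-0.12,0,0.0334,0,0,-0.21,-0.015,-0.13,0,0.0334,0,0,-0.2,-0.015,-0.133,0,0.0334,0,0,-0.2,-0.015,-0.14,0,0.0334,0,0,-0.2,-0.015,-0.15,0,0.0334,0,0,0.02,-0.455,0.075,-0.0037,0,-0.0173,0,0.02,-0.455,0.075,-0.0037,0,-0.0173,0,0.03,-0.455,0.075,-0.0037,0,-0.0173,0,0.04,-0.455,0.07,-0.0037,0,-0.0173,0,0.05,-0.455,0.07,-0.0037,0,-0.0173,0])

```text
time_s: 24.22
eef_pos: [0.5007, -0.1062, 0.1126]
orientation: [-0.005, 0.994, -0.031, -0.106]
force: [-0.0, 0.8, -2.5]
opening: 0.0208
finger_force: 108.7
```

Call:
arm_command(moves=[0.06,-0.455,0.067,-0.0037,0,-0.0173,0,0.065,-0.455,0.065,-0.0037,0,-0.0173,0,0.075,-0.45,0.063,-0.0037,0,-0.0173,0,0.08,-0.45,0.06,-0.0037,0,-0.0173,0,0.09,-0.45,0.06,-0.0037,0,-0.0173,0,0.1,-0.45,0.058,-0.0037,0,-0.0173,0,0.106,-0.446,0.056,-0.0037,0,-0.0173,0,0.114,-0.444,0.054,-0.0037,0,-0.0173,0,0,0,0,0,0,0,0,0,0,0,0,0,0,0])

```text
time_s: 25.05
eef_pos: [0.5174, 0.0008, 0.0948]
orientation: [0.003, 0.994, 0.042, -0.105]
force: [0.4, -0.4, -2.8]
opening: 0.0207
finger_force: 108.7
```

```bash
python3 nst.py; python3 - <<'E'
from h import *
import cv2
O,e=scoop(); o=robot.get_obs(); print(O,e,o['force'],o['time_s'])
ims=[]
for n,(u,v) in (('top',(372,170)),('scene',(262,203))):
    z=np.load(f'n_{n}.npz'); p=z['p']; X=cloud(z['d'],z['K'],z['W']); L=srot(NY,0).inv().apply((X-NB).reshape(-1,3)).reshape(X.shape)
    hsv=cv2.cvtColor(p,cv2.COLOR_RGB2HSV)
    m=(np.hypot(L[...,0],L[...,1])<.045)&(hsv[...,1]<70)&(hsv[...,2]>(95))&(L[...,2]>0.004)
    l=cv2.connectedComponentsWithStats(m.astype('uint8')); i=1+np.argmax(l[2][1:,4]); k=l[1]==i; q=L[k]
    P=onplane(np.argwhere(k)[:,::-1],z['K'],z['W'],.015); N=srot(NY,0).inv().apply(P-NB)
    print(n,k.sum(),'centre on z=.015 plane',N.mean(0).round(4),'extent',np.ptp(N,axis=0).round(4),'z med',np.median(q[:,2]).round(4),'slope',np.linalg.lstsq(np.c_[q[:,:2],np.ones(len(q))],q[:,2],rcond=None)[0].round(3))
    ims.append(cv2.resize(cv2.convertScaleAbs(p[v-45:v+45,u-45:u+45,::-1],alpha=1.4),(400,400),interpolation=2))
cv2.imwrite('pics/n2.png',np.hstack(ims))
go([(np.array([.5763,.0043,.0035]),4.7,0,6)])
E
```

```text
top 30 white in nest: mean [ 0.0105 -0.0076  0.014 ] range [-0.0012 -0.0222  0.0082] [0.0173 0.0109 0.0218] slope [-0.376  0.058  0.018]
scene 150 white in nest: mean [-0.0034 -0.001   0.0154] range [-0.0399 -0.0433  0.0088] [0.022  0.031  0.0198] slope [-0.005  0.01   0.015]
wrist 0
[0.57534642 0.00378986 0.03003885] [4.58019413 0.01100494 0.04643846] [ 0.26805917 -0.18393608 -2.69142495] 25.2
top 27 centre on z=.015 plane [ 0.0099 -0.0075  0.015 ] extent [0.0163 0.0303 0.    ] z med 0.0139 slope [-0.331  0.063  0.018]
scene 123 centre on z=.015 plane [-0.0029 -0.      0.015 ] extent [0.0524 0.0505 0.    ] z med 0.0155 slope [-0.021  0.023  0.015]
[0.036,-0.002,0.143,-0.0002,0.0,-0.0003,0,0.036,-0.002,0.143,-0.0002,0.0,-0.0003,0,0.036,-0.002,0.143,-0.0002,0.0,-0.0003,0,0.036,-0.002,0.143,-0.0002,0.0001,-0.0003,0,0.037,-0.002,0.143,-0.0002,0.0,-0.0003,0,0.036,-0.001,0.143,-0.0002,0.0001,-0.0003,0]
end [ 0.5181 -0.0008  0.0684] max 0.14 0.022449944320643647
```

View pics/n2.png

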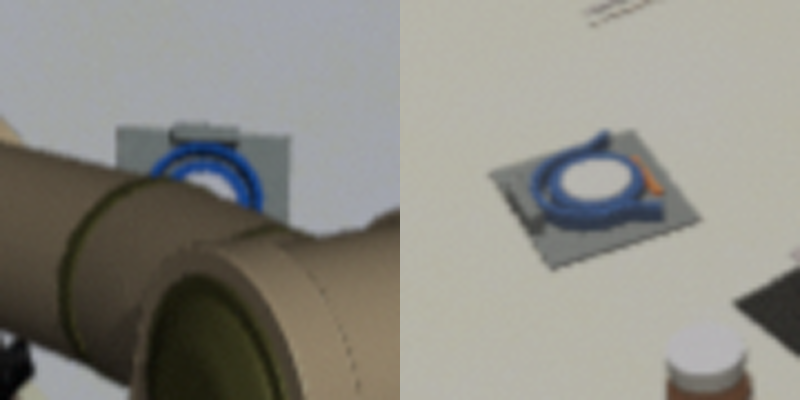

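The picture shows the disc inside the fence, white side up, with the sill clear behind it. I'll confirm the fit from the wrist camera beside the nest before parking the scoop.

```bash
python3 - <<'E'
from h import *
go([(np.array([.66,-.02,.16]),4.7,0,8)])
E
```

```text
[0.222,0.127,-0.602,-0.0001,0.0,-0.0002,0,0.222,0.127,-0.601,-0.0002,0.0,-0.0002,0,0.222,0.127,-0.602,-0.0001,0.0,-0.0002,0,0.222,0.128,-0.601,-0.0002,0.0,-0.0002,0,0.223,0.128,-0.602,-0.0001,0.0,-0.0002,0,0.222,0.128,-0.601,-0.0002,0.0001,-0.0003,0,0.222,0.128,-0.601,-0.0001,0.0,-0.0002,0,0.223,0.127,-0.602,-0.0002,0.0001,-0.0003,0]
end [ 0.6019 -0.0251  0.2249] max 0.6 0.022449944320643647
```

Call:
arm_command(moves=[0.22,0.127,-0.6,0,0,0,0,0.22,0.127,-0.6,0,0,0,0,0.22,0.127,-0.6,0,0,0,0,0.22,0.127,-0.6,0,0,0,0,0.22,0.127,-0.6,0,0,0,0,0.22,0.127,-0.6,0,0,0,0,0.22,0.127,-0.6,0,0,0,0,0.22,0.127,-0.6,0,0,0,0,0,0,0,0,0,0,0,0,0,0,0,0,0,0])

```text
time_s: 26.03
eef_pos: [0.6013, -0.0251, 0.2248]
orientation: [0.004, 0.994, 0.04, -0.105]
force: [-0.2, -0.2, -2.9]
opening: 0.0211
finger_force: 108.9
```

```bash
cat > fit.py <<'E'
from h import *
def circ(P):
    A=np.c_[2*P[:,:2],np.ones(len(P))]; s=np.linalg.lstsq(A,(P[:,:2]**2).sum(1),rcond=None)[0]; return s[:2].round(4),np.sqrt(s[2]+s[:2]@s[:2]).round(4)
Q=srot(NY,0)
for n in ("wrist","scene","top"):
    p,d,K,W=grab(n); X=cloud(d,K,W); L=Q.inv().apply((X-NB).reshape(-1,3)).reshape(X.shape); np.savez('f_'+n,p=p,d=d,K=K,W=W)
    hsv=cv2.cvtColor(p,cv2.COLOR_RGB2HSV); H,S,V=cv2.split(hsv); r=np.hypot(L[...,0],L[...,1])
    m=((r<.03)&(L[...,2]>.006)&(L[...,2]<.04)&(S<80)).astype('uint8'); print(n,m.sum())
    if m.sum()<60: continue
    k=max(cv2.findContours(m,0,cv2.CHAIN_APPROX_NONE)[0],key=len).reshape(-1,2)
    N=Q.inv().apply(onplane(k,K,W,.015)-NB); q=L[m>0]; a=np.linalg.lstsq(np.c_[q[:,:2],np.ones(len(q))],q[:,2],rcond=None)[0]
    print(' inlay circle',circ(N),'extent',N.min(0).round(4),N.max(0).round(4),'slope,z0',a.round(4))
    b=(H>98)&(H<128)&(S>100)&(r<.05)&(L[...,2]>.0145); f=L[b&(r>.0385)&(L[...,0]>0)]; print(' fence top circle',circ(f) if len(f)>20 else '',np.median(f[:,2]) if len(f) else '')
    o=(H>5)&(H<22)&(S>120)&(abs(L[...,0]+.041)<.012)&(abs(L[...,1])<.035); 
    if o.sum()>3: print(' sill',o.sum(),np.median(L[o],0).round(4))
E
python3 fit.py
```

```text
wrist 2152
 inlay circle (array([-0.0038, -0.0011]), np.float64(0.025)) extent [-0.029  -0.0264  0.015 ] [0.0214 0.0242 0.015 ] slope,z0 [0.0027 0.0042 0.0146]
 fence top circle (array([ 0.0003, -0.    ]), np.float64(0.0414)) 0.016194760560268976
 sill 220 [-0.0413  0.0015  0.0061]
scene 134
 inlay circle (array([-0.003 ,  0.0001]), np.float64(0.0255)) extent [-0.0299 -0.026   0.015 ] [0.0225 0.0276 0.015 ] slope,z0 [-0.0088  0.0078  0.0154]
 fence top circle (array([0.0015, 0.0025]), np.float64(0.0406)) 0.01743832801414869
 sill 7 [-0.0397  0.0164  0.0061]
top 0
```

The disc is flat (slope about 0.003, top at 14.6 mm) but sits about 3.8 mm towards the sill, so I'll nudge it home with the nose.

```bash
python3 - <<'E'
from h import *
go([(lipO(nest(-.075,0,.04),NY,6),NY,6,12)])
E
```

```text
[-0.225,0.412,0.354,0.0049,-0.0081,0.0185,0,-0.214,0.418,0.354,0.0049,-0.0081,0.0185,0,-0.203,0.424,0.353,0.0049,-0.0081,0.0185,0,-0.192,0.43,0.353,0.0049,-0.0081,0.0184,0,-0.181,0.435,0.352,0.0049,-0.0081,0.0185,0,-0.169,0.441,0.351,0.0049,-0.0081,0.0184,0,-0.158,0.445,0.351,0.0049,-0.0081,0.0185,0,-0.146,0.45,0.35,0.0049,-0.0081,0.0184,0,-0.134,0.455,0.348,0.0049,-0.0081,0.0185,0,-0.123,0.459,0.347,0.0048,-0.0081,0.0184,0]
[-0.111,0.463,0.346,0.0049,-0.0081,0.0185,0,-0.098,0.467,0.345,0.0048,-0.0081,0.0184,0]
end [ 0.5062 -0.181   0.1158] max 0.47 1.2468889284936329
```

Call:
arm_command(moves=[-0.225,0.412,0.354,0.0049,-0.0081,0.0185,0,-0.214,0.418,0.354,0.0049,-0.0081,0.0185,0,-0.203,0.424,0.353,0.0049,-0.0081,0.0185,0,-0.192,0.43,0.353,0.0049,-0.0081,0.0185,0,-0.181,0.435,0.352,0.0049,-0.0081,0.0185,0,-0.17,0.44,0.351,0.0049,-0.0081,0.0185,0,-0.16,0.445,0.351,0.0049,-0.0081,0.0185,0,-0.146,0.45,0.35,0.0049,-0.0081,0.0185,0,-0.134,0.455,0.348,0.0049,-0.0081,0.0185,0,-0.123,0.46,0.347,0.0049,-0.0081,0.0185,0])

```text
time_s: 27.02
eef_pos: [0.5226, -0.1559, 0.1339]
orientation: [-0.01, 0.987, -0.059, -0.148]
force: [0.3, 0.1, -2.7]
opening: 0.021
finger_force: 108.6
```

Call:
arm_command(moves=[-0.11,0.463,0.346,0.0049,-0.0081,0.0185,0,-0.1,0.467,0.345,0.0049,-0.0081,0.0185,0,0,0,0,0,0,0,0,0,0,0,0,0,0,0])

```text
time_s: 27.35
eef_pos: [0.5069, -0.1818, 0.116]
orientation: [-0.013, 0.984, -0.079, -0.156]
force: [0.7, 0.4, -2.8]
opening: 0.0206
finger_force: 108.5
```

```bash
python3 disc.py; python3 - <<'E'
from h import *
go([(lipO(nest(-.062,0,.0108),NY,6),NY,6,5),(lipO(nest(-.044,0,.0108),NY,6),NY,6,5),(lipO(nest(-.034,0,.0108),NY,6),NY,6,5)])
E
```

```text
t 27.35 O [ 0.5576 -0.1897  0.0454] [-9.26  5.95  0.04] F [ 0.7  0.4 -2.8] lip rail [-0.0697 -0.3964  0.0402] lip nest [-0.0741 -0.0009  0.0402]
[0.135,0.003,0.166,-0.0003,-0.0004,-0.0001,0,0.134,0.004,0.166,-0.0003,-0.0004,-0.0002,0,0.135,0.003,0.165,-0.0003,-0.0004,-0.0001,0,0.135,0.003,0.166,-0.0003,-0.0005,-0.0002,0,0.134,0.004,0.165,-0.0004,-0.0004,-0.0001,0]
end [ 0.519  -0.183   0.0867] max 0.17 0.03698648401781386
[0.114,0.0,-0.037,0.0,-0.0,-0.0,0,0.114,0.0,-0.037,0.0,-0.0,-0.0,0,0.114,0.0,-0.037,0.0,-0.0,-0.0,0,0.114,0.0,-0.038,0.0,-0.0,-0.0,0,0.115,0.0,-0.037,0.0,-0.0,-0.0,0]
end [ 0.5368 -0.1859  0.0866] max 0.12 0.0
[0.063,0.0,-0.021,0.0,-0.0,-0.0,0,0.063,0.0,-0.021,0.0,-0.0,-0.0,0,0.064,0.0,-0.021,0.0,-0.0,-0.0,0,0.063,0.0,-0.02,0.0,-0.0,-0.0,0,0.064,0.001,-0.021,0.0,-0.0,-0.0,0]
end [ 0.5467 -0.1875  0.0867] max 0.06 0.0
```

Call:
arm_command(moves=[0.135,0.003,0.166,0,0,0,0,0.135,0.003,0.166,0,0,0,0,0.135,0.003,0.166,0,0,0,0,0.135,0.003,0.166,0,0,0,0,0.135,0.003,0.166,0,0,0,0,0.114,0,-0.037,0,0,0,0,0.114,0,-0.037,0,0,0,0,0.114,0,-0.037,0,0,0,0,0,0,0,0,0,0,0])

```text
time_s: 28.15
eef_pos: [0.5309, -0.1846, 0.087]
orientation: [-0.013, 0.985, -0.078, -0.155]
force: [-0.1, -0.4, -1.7]
opening: 0.0206
finger_force: 108.6
```

```bash
python3 disc.py; python3 - <<'E'
from h import *
go([(lipO(nest(-.034,0,.0108),NY,6),NY,6,8)])
E
```

```text
t 28.15 O [ 0.5818 -0.1924  0.0166] [-9.13  5.79  0.05] F [-0.1 -0.4 -1.7] lip rail [-0.0456 -0.4001  0.0116] lip nest [-0.0497  0.0003  0.0116]
[0.066,0.001,-0.02,-0.0001,-0.0004,-0.0,0,0.066,0.001,-0.02,-0.0001,-0.0004,-0.0,0,0.066,0.001,-0.02,-0.0001,-0.0004,-0.0001,0,0.066,0.001,-0.019,-0.0001,-0.0004,-0.0,0,0.066,0.002,-0.02,-0.0001,-0.0004,-0.0001,0,0.066,0.001,-0.02,-0.0002,-0.0003,-0.0,0,0.066,0.002,-0.019,-0.0001,-0.0004,-0.0001,0,0.066,0.001,-0.02,-0.0002,-0.0003,-0.0,0]
end [ 0.5466 -0.1875  0.0867] max 0.07 0.025455844122715714
```

Call:
arm_command(moves=[0.066,0.001,-0.02,0,0,0,0,0.066,0.001,-0.02,0,0,0,0,0.066,0.001,-0.02,0,0,0,0,0.066,0.001,-0.02,0,0,0,0,0.066,0.001,-0.02,0,0,0,0,0.066,0.001,-0.02,0,0,0,0,0.066,0.001,-0.02,0,0,0,0,0.066,0.001,-0.02,0,0,0,0,0,0,0,0,0,0,0])

```text
time_s: 28.95
eef_pos: [0.5464, -0.1874, 0.0865]
orientation: [-0.013, 0.985, -0.078, -0.155]
force: [0.1, 0.0, -2.3]
opening: 0.0207
finger_force: 108.6
```

```bash
python3 disc.py; python3 fit.py; python3 - <<'E'
from h import *
go([(lipO(nest(-.065,0,.02),NY,4),NY,4,4),(np.array([.555,-.16,.07]),NY,0,4),(np.array([.5763,.0043,.025]),4.7,0,12)])
E
```

```text
t 28.95 O [ 0.5973 -0.1952  0.016 ] [-9.13  5.85  0.05] F [ 0.1  0.  -2.3] lip rail [-0.0302 -0.4037  0.0109] lip nest [-0.034  -0.      0.0109]
blue fit in scoop frame [ 0.0538 -0.0524] 0.0035 min x 0.0499 z 0.0053
blue fit in scoop frame [ 0.0867 -0.0014] 0.036 min x 0.0508 z 0.0033
blue fit in scoop frame [0.0537 0.0507] 0.0033 min x 0.0498 z 0.0053
wrist 0
scene 145
 inlay circle (array([0.0007, 0.0002]), np.float64(0.0266)) extent [-0.0299 -0.0276  0.015 ] [0.0281 0.0279 0.015 ] slope,z0 [-0.013   0.0215  0.0156]
 fence top circle (array([0.0015, 0.0025]), np.float64(0.0401)) 0.017275077235680895
top 7
[-0.276,-0.001,0.039,-0.0002,0.0078,-0.0001,0,-0.276,-0.0,0.036,-0.0002,0.0078,-0.0001,0,-0.276,-0.001,0.034,-0.0002,0.0078,-0.0,0,-0.277,-0.0,0.033,-0.0003,0.0077,-0.0001,0]
end [ 0.5135 -0.1822  0.0923] max 0.28 0.4681922681975857
[-0.265,-0.235,-0.293,-0.0,0.0167,0.0,0,-0.26,-0.235,-0.298,-0.0,0.0167,0.0,0,-0.255,-0.234,-0.302,-0.0,0.0166,0.0,0,-0.25,-0.235,-0.306,-0.0001,0.0167,0.0,0]
end [ 0.4973 -0.1511  0.1349] max 0.31 1.0020179639108273
[0.018,-0.421,0.124,-0.004,-0.0,-0.0187,0,0.026,-0.421,0.122,-0.004,-0.0,-0.0187,0,0.034,-0.421,0.121,-0.004,-0.0,-0.0187,0,0.043,-0.421,0.119,-0.004,-0.0,-0.0188,0,0.051,-0.421,0.117,-0.004,-0.0,-0.0187,0,0.059,-0.42,0.115,-0.004,-0.0,-0.0188,0,0.068,-0.419,0.113,-0.004,-0.0,-0.0187,0,0.076,-0.419,0.112,-0.004,-0.0,-0.0188,0,0.084,-0.417,0.11,-0.004,-0.0,-0.0187,0,0.092,-0.416,0.108,-0.004,-0.0,-0.0188,0]
[0.1,-0.415,0.107,-0.0041,-0.0,-0.0187,0,0.108,-0.413,0.105,-0.004,-0.0001,-0.0188,0]
end [ 0.5182 -0.0008  0.0899] max 0.42 1.153264930534177
```

Nudged home: the inlay centre is now about 0. I retreat and take the scoop back to the mat.

Call:
arm_command(moves=[-0.276,0,0.039,0,0.0078,0,0,-0.276,0,0.036,0,0.0078,0,0,-0.276,0,0.034,0,0.0078,0,0,-0.276,0,0.033,0,0.0078,0,0,-0.265,-0.235,-0.293,0,0.0167,0,0,-0.26,-0.235,-0.298,0,0.0167,0,0,-0.255,-0.235,-0.302,0,0.0167,0,0,-0.25,-0.235,-0.306,0,0.0167,0,0,0.02,-0.42,0.124,-0.004,0,-0.0187,0,0.026,-0.42,0.122,-0.004,0,-0.0187,0])

```text
time_s: 29.98
eef_pos: [0.5006, -0.1259, 0.128]
orientation: [-0.006, 0.993, -0.058, -0.104]
force: [-0.3, 0.3, -3.3]
opening: 0.0208
finger_force: 108.9
```

Call:
arm_command(moves=[0.034,-0.42,0.121,-0.004,0,-0.0187,0,0.043,-0.42,0.12,-0.004,0,-0.0187,0,0.05,-0.42,0.117,-0.004,0,-0.0187,0,0.06,-0.42,0.115,-0.004,0,-0.0187,0,0.068,-0.42,0.113,-0.004,0,-0.0187,0,0.076,-0.42,0.112,-0.004,0,-0.0187,0,0.084,-0.417,0.11,-0.004,0,-0.0187,0,0.09,-0.416,0.108,-0.004,0,-0.0187,0,0.1,-0.415,0.107,-0.004,0,-0.0187,0,0.108,-0.413,0.105,-0.004,0,-0.0187,0])

```text
time_s: 30.82
eef_pos: [0.5185, 0.0003, 0.0896]
orientation: [0.004, 0.994, 0.042, -0.105]
force: [0.5, 0.4, -2.0]
opening: 0.0208
finger_force: 108.7
```

Call:
arm_command(moves=[0,0,0,0,0,0,0,0,0,0,0,0,0,0])

```text
time_s: 30.98
eef_pos: [0.5183, 0.0001, 0.0898]
orientation: [0.004, 0.994, 0.042, -0.105]
force: [-0.2, -0.4, -2.0]
opening: 0.0208
finger_force: 108.7
```

```bash
python3 - <<'E'
from h import *
O,e=scoop(); print(O,e,robot.get_obs()['force'])
go([(np.array([.5763,.0043,.0032]),4.7,0,8)])
E
```

```text
[0.57649219 0.00529161 0.02492678] [ 4.74685283 -0.0090766   0.05879589] [-0.16231494 -0.40419438 -2.00907744]
[0.018,0.004,0.089,-0.0001,-0.0,0.0001,0,0.018,0.004,0.089,-0.0001,-0.0,0.0001,0,0.018,0.004,0.089,-0.0001,-0.0,0.0001,0,0.018,0.003,0.089,-0.0001,-0.0,0.0001,0,0.018,0.004,0.088,-0.0001,-0.0,0.0001,0,0.018,0.003,0.089,-0.0001,-0.0001,0.0002,0,0.017,0.004,0.088,-0.0001,-0.0,0.0001,0,0.018,0.003,0.089,-0.0001,-0.0001,0.0002,0]
end [ 0.5182 -0.0008  0.0681] max 0.09 0.01469693845669907
```

Call:
arm_command(moves=[0.018,0.003,0.089,0,0,0,0,0.018,0.003,0.089,0,0,0,0,0.018,0.003,0.089,0,0,0,0,0.018,0.003,0.089,0,0,0,0,0.018,0.003,0.089,0,0,0,0,0.018,0.003,0.089,0,0,0,0,0.018,0.003,0.089,0,0,0,0,0.018,0.003,0.089,0,0,0,0,0,0,0,0,0,0,0,0,0,0,0,0,0,0])

```text
time_s: 31.82
eef_pos: [0.5181, -0.0016, 0.0681]
orientation: [0.004, 0.994, 0.041, -0.105]
force: [-0.2, -1.6, -2.8]
opening: 0.0209
finger_force: 108.9
```

```bash
python3 - <<'E'
from h import *
O,e=scoop(); print(O,e,robot.get_obs()['force'])
E
```

```text
[0.57627234 0.00348098 0.00322333] [ 4.64018625 -0.01498634  0.05109405] [-0.22551035 -1.58445019 -2.80342952]
```

Call:
arm_command(moves=[0,0,0.01,0,0,0,0,0,0,0,0,0,0,0,0,0,0,0,0,0,0.4,0,0,0,0,0,0,1,0,0,0,0,0,0,1,0,0,0,0,0,0,1,0,0,-0.3,0,0,0,1,0,0,-0.6,0,0,0,1,0,0,-0.8,0,0,0,1,0,0,-0.9,0,0,0,1])

```text
time_s: 32.65
eef_pos: [0.5339, -0.0004, 0.1451]
orientation: [0.004, 0.994, 0.041, -0.106]
force: [0.5, -0.1, 0.4]
opening: 0.0855
finger_force: 0.0
```

Call:
arm_command(moves=[0,0,-0.9,0,0,0,1,0,0,-0.9,0,0,0,1,0,0,-0.9,0,0,0,1,0,0,-0.9,0,0,0,1,0,0,-0.6,0,0,0,1,0,0,-0.3,0,0,0,1,0,0,0,0,0,0,1,0,0,0,0,0,0,1])

```text
time_s: 33.32
eef_pos: [0.5621, 0.0016, 0.276]
orientation: [0.004, 0.994, 0.041, -0.105]
force: [-0.0, -0.3, -0.7]
opening: 0.0855
finger_force: 0.0
```

```bash
python3 fit.py; python3 - <<'E'
from h import *
o=robot.get_obs(); print(o['time_s'],o['eef_pos'],o['force'].round(1),o['qd'].round(3))
z=np.load('f_wrist.npz'); X=cloud(z['d'],z['K'],z['W']); L=srot(4.7,0).inv().apply((X-[.5763,.0038,.003]).reshape(-1,3)); 
m=(abs(L[:,1])<.034)&(L[:,0]>-.03)&(L[:,0]<.015)&(abs(L[:,2])<.02); q=L[m]; print('pan floor',len(q),np.linalg.lstsq(np.c_[q[:,:2],np.ones(len(q))],q[:,2],rcond=None)[0].round(4))
m=(abs(L[:,1])<.03)&(L[:,0]>-.09)&(L[:,0]<-.03)&(L[:,2]>.095)&(L[:,2]<.115); print('handle top',m.sum(),L[m].mean(0).round(4))
for n in('f_scene.npz','scene0.npz'):
    z=np.load(n); X=cloud(z['d'],z['K'],z['W']); print(n,[X[v,u].round(3).tolist() for u,v in((287,238),(474,265),(286,150))])
E
```

```text
wrist 1952
 inlay circle (array([ 0.0008, -0.0011]), np.float64(0.0249)) extent [-0.0243 -0.0264  0.015 ] [0.026 0.024 0.015] slope,z0 [0.0013 0.0034 0.0146]
 fence top circle (array([-0.0004, -0.0002]), np.float64(0.0417)) 0.016102867335019647
 sill 211 [-0.0413  0.0004  0.0061]
scene 137
 inlay circle (array([0.0014, 0.0003]), np.float64(0.0258)) extent [-0.0292 -0.0276  0.015 ] [0.0281 0.0279 0.015 ] slope,z0 [-0.0054  0.0091  0.0152]
 fence top circle (array([0.0005, 0.0032]), np.float64(0.0406)) 0.0173149914346773
 sill 12 [-0.0396  0.0011  0.0073]
top 7
33.4667 [0.56165726 0.001549   0.27496333] [ 0.5  0.1 -0.9] [-0.001  0.004 -0.    -0.004 -0.001  0.003  0.001]
pan floor 1885 [-0.0011  0.001   0.0023]
handle top 583 [-0.0545 -0.0008  0.1031]
f_scene.npz [[0.742, 0.048, 0.06], [0.414, 0.399, 0.037], [0.443, -0.415, 0.019]]
scene0.npz [[0.741, 0.048, 0.059], [0.411, 0.397, 0.034], [0.44, -0.42, 0.015]]
```

The disc is centred and flat, the scoop lies flat on the mat, the bystanders haven't moved and the arm is clear, so I hand in.

```bash
python3 -c "
from bench import robot
print(robot.job_done())"
```

```text
the job is handed in; nothing more can be done
None
```

The job is handed in at about 33.5 s of robot time. By the last measurements the disc lies flat, white side up, within about 1 mm of the nest's centre, the scoop is flat on its mat and released, and the jar, case and screwdriver are unmoved; the verdict was not shown.

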